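# Still the swinging gauge hook and hang the copper sample on it

### The job

The hook under the force gauge is swinging. Stop it with one light contact (a fingertip or the sample's own bail) leaned against it so that it rests a little off plumb, held there until it has been still for a good second; then hang the copper sample by its bail fully down in the hook, let go, and leave it hanging quietly and level. Be gentle: do not knock the hook (15 N at most), lower the bail slowly into it without dropping it or pressing it down with more than 8 N, and leave the aluminium sample and the other loose things around it alone.

Things in the scene. Friction and masses are not known exactly. Their poses are not given: they have to be found in the camera images.
- hanger: Pendulum hanger of the force gauge: swings almost without friction about a level pin (period 0.65 s, up to 0.42 rad each way, for minutes). Origin on the pin, 360 mm above the bench; y along the pin; z up along the rod (vertical when plumb). 6 mm rod straight down at x=0 to z=-145 mm, brass collar 28 mm diameter at z -100 to -58 mm, red hook at the lower end. 0.28 kg in all
- seat (a point): Nominal centre of a 4 mm bar lying in the hook: x=0, z=-180 mm of the hanger, moving and turning with it. Red 6 mm rod's centre line, (x,z) mm from the hanger's origin: (0,-145) (10,-160) (11,-173) (4,-185) (-5,-185) (-13,-176) and open tip (-18,-160); the mouth opens upward, the tip is on the -x side
- collar (a point): Centre of the brass collar, 79 mm below the pin, moving with the hanger. The red rod is clamped in it at a different length each time: the whole red hook is up to 10 mm higher or lower than said, and the measured poses do not show it, so the seat must be found by feel (the clamp does not slip)
- stand: Fixed stand of the gauge. Origin on the bench straight below the pin; axes as the hanger's when plumb; the hook swings in its x-z plane, the tip side -x faces roughly the robot. Above the pin, z 375 to 420 mm, a blue block 28 (x) x 60 (y) mm and a 22 mm wide beam running to -y, to a post of 18 mm diameter at y=-180 mm on a foot 150 x 120 x 14 mm
- sample_cu: Copper sample, the one to hang: slug 34 mm diameter, 40 mm high, standing on the bench, with a tall wire bail above it and a black grip tab out at its -x side. Origin on the underside, below the bail, z up. Mass 0.11 to 0.22 kg; its centre of mass is within 3 mm of below the bail bar, so it hangs about level
- cu_bail (a point): Centre of the top bar of the copper sample's bail, 127 mm above its underside; axes as the sample. Stiff 4 mm wire; bar level along y, uprights at y = +-17 mm down to the slug: a window 30 mm wide (y) and 85 mm high from slug top to bar
- cu_tab (a point): Centre of the copper sample's grip tab, at x=-125, z=34 mm of the sample; axes as the sample. Plastic plate 36 (x) x 12 (y, grip across this) x 28 (z) mm on a 7 mm thick arm
- sample_al: Aluminium (silver-grey) sample of the same shape as the copper one, origin likewise; not wanted now, leave it standing
- driver: green-handled screwdriver 130 mm long, lying; a bystander
- board: green circuit board 75 x 100 mm with components, lying flat; a bystander
- mouse: round black computer mouse 62 mm across, 34 mm high; a bystander
- adapter: brass connector adapter, 22 mm across, 38 mm high, standing; a bystander
- jar: amber glass jar with white cap, 52 mm across, 75 mm high; a bystander
Things that resemble listed ones, but are neither listed nor needed, are in the scene too. What is shaped like the sample_cu but pink is not meant.

How it is judged:
By the outcome, as a careful person would: the job done as asked, in the order asked, and still so for the second after the job is handed in, with the robot touching nothing.
It also fails if it takes over 70 s, if anything falls off the work surface, if the arm or the gripper's body presses on something with over 40 N, if the wrist force passes 120 N, or if a joint passes its speed limit or range.

### The arm

A 6-joint arm with a two-finger parallel gripper is mounted at the origin on the work surface. World frame = base frame: x ahead of the robot, y to its left, z up, the work surface at z = 0. Lengths are in m, angles in rad, forces in N, time in s.
With the tool pointing down it reaches from about 0.3 to 0.875 m from the base axis. Payload 6.4 kg.
Tool frame: the origin (TCP) lies between the finger pads; the fingertips stand tip_extent ahead of it and the grasp point (between the pads) lies 5 mm behind it (tip_extent is the distance from the TCP to the fingertips, in m); z points along the fingers, y is the direction in which the jaws open and shut (so a half turn about z gives the same grasp; the last joint's range is limited). The gripper opens to 85 mm and grips with 20 to 120 N. Pads are 22 mm wide; open, the fingers measure 114 mm over their backs; the gripper's body (76 mm by 85 mm) begins 54 mm behind the grasp point. The pads swing forward as they close: fully open they stand 13 mm farther back than shut.
Start: joints at [-1.309, 0.181, 1.607, -0, 1.354, -0.206], TCP at [0.259, -0.513, 0.245] pointing down, gripper open.
Joint ranges: [-2.99, 2.99], [-0.89, 2.07], [0.3, 2.58], [-1.14, 4.28], [0, 2.63], [-3.12, 3.12]. Speed limits (rad/s): [2.57, 2.57, 3.01, 3.14, 3.14, 3.14].

### API

Orientations are given as a unit quaternion [w, x, y, z].
In Python, from bench import * gives the robot as it stands.
- The arm moves only by the shell command python3 -m jog 'ROWS'. ROWS is JSON, a list of rows, each a list of 3 entries, a list of its own where there are three numbers: the shift along the tool's x, y, z in mm, then the turn, a rotation vector about the tool's x, y, z in rad, then the opening, from 0 (shut) to 1 (fully open). A call has 1 to 20 rows; each row is the pose to reach, as a shift and turn from the pose measured when the call began, along the tool's axes at that moment; what a row does not reach only later rows make up. A row lasts 1/12 s, in which the tool goes at most 41.7 mm and 7.16 degrees, less where a joint would pass 70% of its speed; a pose out of reach is approached as far as the arm can. A call with a gripper value outside its range is refused whole. The fingers move at their own pace and stop on an object; the grip force is fixed at half the most. Time passes only in rows, so rows that repeat a pose let the fingers close. It gives the time, the measured TCP pose, the force and the opening at its end, in the units of the state.
- get_obs(): the state, without advancing time (a new reading comes with each control period).
- camera(name): name is "scene" or "top" or "wrist"; returns (picture, depth): 400x640x3 uint8, red, green, blue; 400x640 float32, m along the optical axis (not along the pixel's ray), 0 where there is no reading.
- get_calibration(name): a dict with "fx", "fy", "cx", "cy" (pixels), "k1" (the pictures are not rectified: a ray, as slopes to the right and down, at radius r is drawn at 1 + k1 r^2 times it, then the intrinsics apply), "world_from_camera" (4x4, takes a point from camera to world coordinates). Camera axes: x right, y down, z forward; pixel columns grow to the right and rows downward; lengths in m; the calibration is good to about 2 mm. A picture is of the moment at which its call begins: read the wrist's pose just before it. get_calibration takes no time and is no camera call; for the wrist camera it gives the pose at the moment of the call.
- hand_in(): hands the job in, once; it reports no verdict.
The state is a dict: "time_s": time; "q": joint angles; "dq": joint speeds; "joint_efforts": joint torques, N m; "eef_pos": TCP position; "eef_rot": TCP orientation; "wrist_force": force on the tool from outside, world axes, zero at the start; "torque": the same for the moment, N m; "opening": opening from 0.0 (shut) to 1.0 (fully open).
Only numpy, scipy, OpenCV 4.12 (cv2) and the standard library are available. Lean on these libraries where they do the work, as an engineer would, in place of code of your own. Each camera call takes 0.05 s, during which the arm holds its last target.

## Working session

There is one attempt and no reset: what is moved stays moved. The work goes in short steps, Python scripts to look and compute and a shell command to move; the robot and the scene stay as the last step left them, time stands still between calls to the robot, and variables do not carry over. Pictures are saved under pics/ and viewed, and the job is handed in when it is done.

```bash
ls; mkdir -p pics; python3 - <<'E'
from bench import *
import cv2, numpy as np
o=get_obs(); print(o)
for n in ("scene","top","wrist"):
    p,d=camera(n); cv2.imwrite(f"pics/{n}0.png",p[:,:,::-1]); np.savez(f"pics/{n}0.npz",p=p,d=d)
    c=get_calibration(n); print(n,c)
E
```

```text
pics
{'time_s': 0.0, 'q': array([-1.30927862e+00,  1.81556086e-01,  1.60801480e+00, -1.45343824e-05,
        1.35381104e+00, -2.06325666e-01]), 'dq': array([ 0.00089022,  0.00227533,  0.00025952, -0.00115531,  0.00021401,
       -0.0002128 ]), 'joint_efforts': array([-1.06701005e-03, -4.44867146e+01, -3.51340055e+01, -4.11013034e-04,
        9.06029425e-03, -1.38759754e-05]), 'eef_pos': array([ 0.25916006, -0.5126829 ,  0.2443724 ]), 'eef_rot': array([-8.94103095e-04,  9.72764100e-01,  2.31795611e-01, -3.17780348e-05]), 'wrist_force': array([-0.84326592, -0.21433289, -0.50510685]), 'torque': array([ 0.03224128,  0.02925942, -0.02936364]), 'opening': 1.0015570450354765}
scene {'fx': 455.9917082444557, 'fy': 455.9917082444557, 'cx': 319.14857990271605, 'cy': 200.01212322588998, 'k1': -0.037993521852670034, 'world_from_camera': array([[ 0.80602168,  0.341876  , -0.48316648,  1.16138952],
       [ 0.59178053, -0.45006793,  0.66875606, -0.79469008],
       [ 0.01117391, -0.8249604 , -0.56508007,  0.89309159],
       [ 0.        ,  0.        ,  0.        ,  1.        ]])}
top {'fx': 471.84
[... 182 characters left out ...]
1.96553702e-01,
         3.67389545e-01],
       [-9.99896814e-01,  1.42751178e-02, -1.60711290e-03,
         2.02305317e-02],
       [-1.23023208e-03, -1.96556422e-01, -9.80491744e-01,
         1.28921737e+00],
       [ 0.00000000e+00,  0.00000000e+00,  0.00000000e+00,
         1.00000000e+00]])}
wrist {'fx': 356.2892369619902, 'fy': 356.2892369619902, 'cx': 315.7856756426482, 'cy': 203.5251009862839, 'k1': -0.04148910579862165, 'world_from_camera': array([[ 0.45096127, -0.8518336 , -0.2664835 ,  0.32735767],
       [-0.89254241, -0.43086211, -0.13313858, -0.47868425],
       [-0.00140573,  0.29788817, -0.95459974,  0.37369055],
       [ 0.        ,  0.        ,  0.        ,  1.        ]])}
```

View pics/scene0.png

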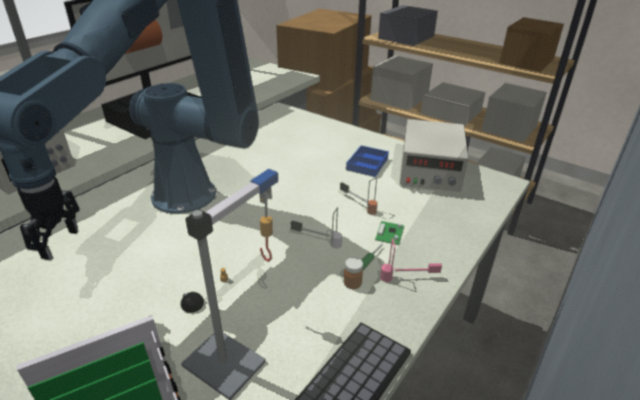

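View pics/top0.png

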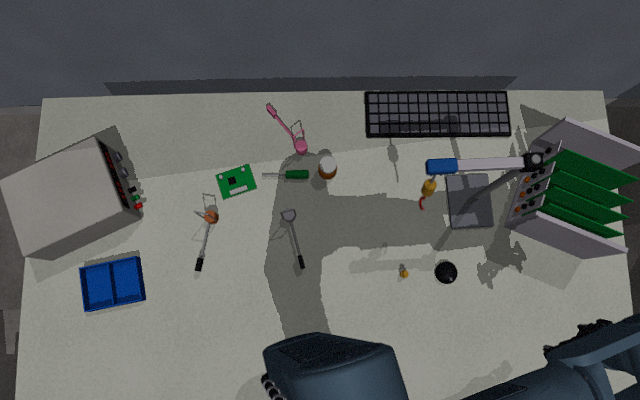

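View pics/wrist0.png

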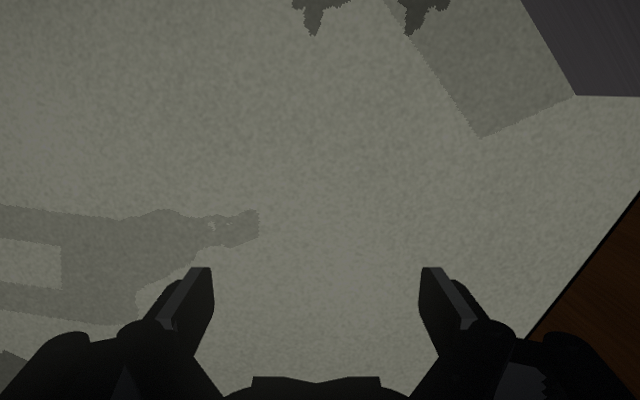

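The copper sample is at top (210,216) with its black tab at (199,264). The aluminium one is at (289,215) and the pink look-alike at (300,146). The hook hangs under the blue block at top (440,166).

Next I measure the poses.

```bash
cat > h.py <<'E'
import numpy as np, cv2
from bench import *
def und(n,uv,c=None):
    c=c or get_calibration(n)
    uv=np.asarray(uv,float).reshape(-1,2)
    xy=(uv-[c['cx'],c['cy']])/[c['fx'],c['fy']]
    K=np.eye(3); return cv2.undistortPoints(xy.reshape(-1,1,2),K,np.array([c['k1'],0,0,0.])).reshape(-1,2),c
def toplane(n,uv,z,c=None):
    s,c=und(n,uv,c); T=c['world_from_camera']
    d=np.c_[s,np.ones(len(s))]@T[:3,:3].T; o=T[:3,3]
    return o+d*((z-o[2])/d[:,2])[:,None]
def rays(n,uv,c=None):
    s,c=und(n,uv,c); T=c['world_from_camera']
    d=np.c_[s,np.ones(len(s))]@T[:3,:3].T; return T[:3,3],d
def topts(n,uv,dep,c=None):
    s,c=und(n,uv,c); T=c['world_from_camera']
    return (np.c_[s,np.ones(len(s))]*np.asarray(dep)[:,None])@T[:3,:3].T+T[:3,3]
def load(f): 
    z=np.load(f); return z['p'],z['d']
def crop(p,x0,y0,x1,y1,s,f):
    cv2.imwrite(f,cv2.resize(p[y0:y1,x0:x1,::-1],None,fx=s,fy=s,interpolation=cv2.INTER_CUBIC))
def cloud(n,p,d):
    v,u=np.mgrid[0:400,0:640]; uv=np.c_[u.ravel(),v.ravel()]
    P=topts(n,uv,d.ravel()).reshape(400,640,3); P[d==0]=np.nan; return P
E
python3 - <<'E'
from h import *
for n in ("top","scene"):
    p,d=load(f"pics/{n}0.npz"); P=cloud(n,p,d)
    hsv=cv2.cvtColor(p,cv2.COLOR_RGB2HSV)
    print(n,"bench z", np.nanmedian(P[250:300,330:350,2]) if n=="top" else 0)
    w=(P[...,2]>.365)&(P[...,2]<.43)&(P[...,0]>.3)&(P[...,0]<.75)&(P[...,1]<-.05)&(P[...,1]>-.5)
    Q=P[w]; print(w.sum(), np.percentile(Q[:,2],[5,50,95]))
    t=w&(P[...,2]>.412); Q=P[t]; 
    if len(Q):
        r=cv2.minAreaRect((Q[:,:2]*1000).astype(np.float32)); print("top rect",len(Q),r)
    b=w&(hsv[...,0]>95)&(hsv[...,0]<125)&(hsv[...,1]>120); print("blue",b.sum(), np.nanmean(P[b],0), np.nanmin(P[b],0),np.nanmax(P[b],0))
    o,q=(P[...,2]>.05),0
    m=(P[...,2]>.025)&(P[...,2]<.15)&(P[...,0]>.3)&(P[...,0]<.8)&(P[...,1]<.45)&(P[...,1]>-.3)
    k,lab,st,ce=cv2.connectedComponentsWithStats(m.astype(np.uint8))
    for i in range(1,k):
        if st[i,4]>8: print(st[i],ce[i].round(0),np.nanmedian(P[lab==i],0).round(3),np.nanmax(P[lab==i][:,2]).round(3))
p,d=load("pics/top0.npz"); crop(p,180,180,320,280,5,"pics/c1.png"); crop(p,380,130,560,240,4,"pics/c2.png")
p,d=load("pics/scene0.npz"); crop(p,280,165,400,265,6,"pics/c3.png"); crop(p,190,160,290,280,5,"pics/c4.png")
E
```

```text
top bench z 0.00048211402989162266
1706 [0.39821007 0.41131821 0.42249499]
top rect 722 ((613.4091796875, -307.1148681640625), (31.800315856933594, 226.18316650390625), 1.6248470544815063)
blue 508 [ 0.60737497 -0.23429625  0.4126815 ] [ 0.593942   -0.41899828  0.38318445] [ 0.62891675 -0.19357836  0.42246052]
[292 128  16  25 190] [300. 143.] [0.774 0.064 0.041] 0.132
[319 156  18  23 331] [328. 167.] [ 0.701 -0.011  0.074] 0.082
[291 171  17   7  44] [300. 173.] [0.696 0.065 0.027] 0.033
[280 209  17  13 149] [288. 214.] [0.576 0.095 0.041] 0.132
[194 210  23  14 168] [208. 216.] [0.574 0.308 0.041] 0.134
[290 223  15  47 152] [298. 249.] [0.482 0.071 0.036] 0.052
[195 225  15  46 172] [201. 252.] [0.473 0.329 0.035] 0.053
[401 271   8   5  28] [405. 273.] [ 0.419 -0.21   0.038] 0.043
scene bench z 0
1904 [0.3788792  0.40694424 0.42091637]
top rect 352 ((616.48681640625, -307.82391357421875), (32.953941345214844, 225.13140869140625), 0.060954928398132324)
blue 129 [ 0.61105237 -0.22535882  0.41164006] [ 0.60010542 -0.25036163  0.40936648] [ 0.62239386 -0.19955618  0.41402868]
[340 177  38  33 253] [363. 194.] [0.569 0.323 0.037] 0.128
[331 208  12  34 162] [336. 230.] [0.579 0.094 0.04 ] 0.129
[291 221  39  16 146] [305. 228.] [0.469 0.069 0.032] 0.051
[381 238  15  39 209] [389. 263.] [0.775 0.06  0.041] 0.133
[367 252   5   5  11] [369. 254.] [0.699 0.094 0.026] 0.031
[344 257  24  27 442] [354. 269.] [ 0.715 -0.019  0.062] 0.079
[220 268   6   6  31] [223. 270.] [ 0.421 -0.21   0.035] 0.041
```

View pics/c1.png

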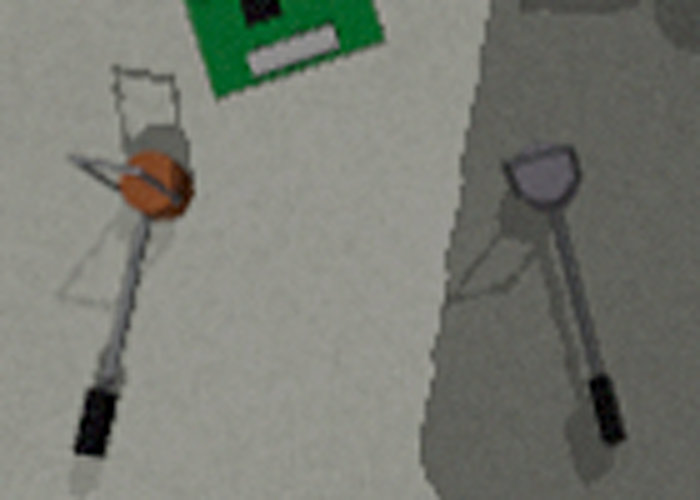

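View pics/c3.png

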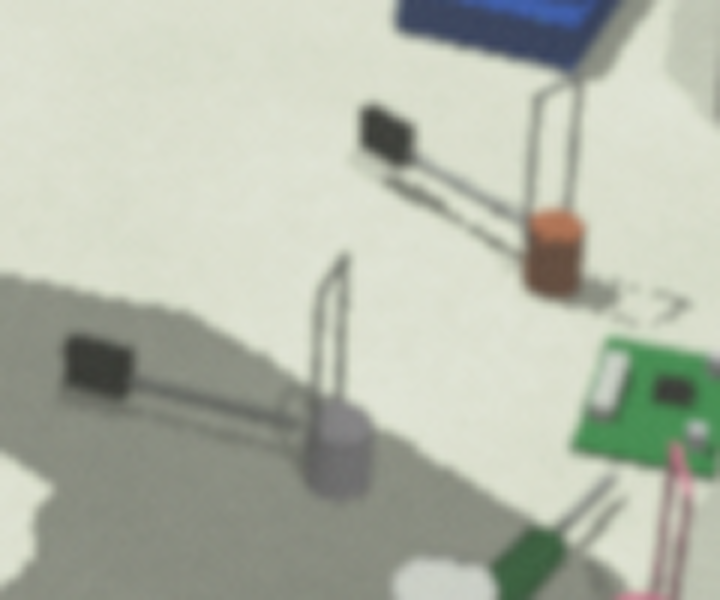

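View pics/c2.png

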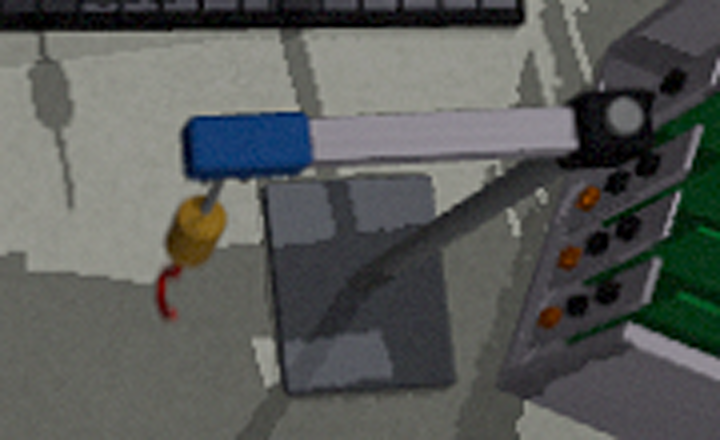

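View pics/c4.png

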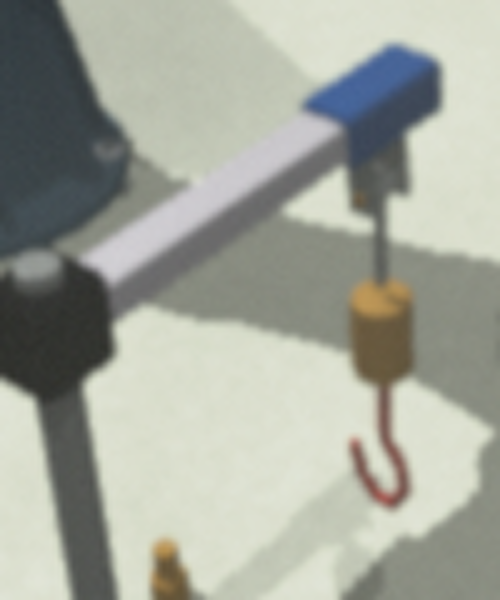

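Crops confirm it: copper-coloured slug at top (211,217), scene (372,207), black tab at top (199,264). The hook is red under the brass collar, scene (267,250). Next are the precise poses.

```bash
python3 - <<'E'
from h import *
for n,(x0,y0,x1,y1) in (("top",(185,195,235,280)),("scene",(330,170,395,225))):
    p,d=load(f"pics/{n}0.npz"); P=cloud(n,p,d); hsv=cv2.cvtColor(p,cv2.COLOR_RGB2HSV)
    roi=np.zeros((400,640),bool); roi[y0:y1,x0:x1]=1
    cu=roi&((hsv[...,0]<14))&(hsv[...,1]>110)
    t=cu&(P[...,2]>.034)&(P[...,2]<.046)
    Q=P[t]; print(n,"cu",cu.sum(),t.sum(), Q.mean(0), cv2.minAreaRect((Q[:,:2]*1000).astype(np.float32)))
    bl=roi&(p.max(2)<45 if n=="top" else p.max(2)<80)&(P[...,2]>.02)
    Q=P[bl]; print("tab",bl.sum(),Q.mean(0),Q.min(0),Q.max(0))
    tp=bl&(P[...,2]>.042); Q=P[tp]; print("tabtop",tp.sum(),Q.mean(0),cv2.minAreaRect((Q[:,:2]*1000).astype(np.float32)))
    wire=roi&(P[...,2]>.06)&(P[...,2]<.15); Q=P[wire]; print("wire",len(Q)); 
    hi=wire&(P[...,2]>.115); print(np.c_[np.argwhere(hi)[:,::-1],P[hi].round(3)])
    # stand
    w=(P[...,2]>.412)&(P[...,2]<.43)&(P[...,0]>.5)&(P[...,0]<.7)&(P[...,1]<-.15)&(P[...,1]>-.45)
    blue=(hsv[...,0]>95)&(hsv[...,0]<125)&(hsv[...,1]>120)
    B=P[w&blue&(P[...,1]>-.27)]; print("blue",len(B),cv2.minAreaRect((B[:,:2]*1000).astype(np.float32)),B.mean(0))
    G=P[w&~blue&(P[...,1]<-.26)&(P[...,1]>-.36)]; print("beam line",np.polyfit(G[:,1],G[:,0],1),len(G),G.mean(0))
E
```

```text
top cu 125 93 [0.57268885 0.30948884 0.03979267] ((517.0287475585938, 312.7009582519531), (30.724000930786133, 157.3572235107422), 87.09765625)
tab 75 [0.45101053 0.33281592 0.04407339] [0.43388313 0.29389148 0.02134497] [0.57477008 0.3427077  0.0526861 ]
tabtop 58 [0.44862741 0.33430845 0.04695255] ((448.8424987792969, 333.8617858886719), (12.4883394241333, 32.82244110107422), 75.78043365478516)
wire 43
[[1.94e+02 2.12e+02 5.74e-01 3.28e-01 1.29e-01]
 [1.95e+02 2.12e+02 5.74e-01 3.26e-01 1.27e-01]
 [1.96e+02 2.12e+02 5.73e-01 3.22e-01 1.34e-01]
 [1.97e+02 2.12e+02 5.74e-01 3.21e-01 1.27e-01]
 [1.98e+02 2.12e+02 5.74e-01 3.18e-01 1.27e-01]
 [1.99e+02 2.12e+02 5.74e-01 3.15e-01 1.30e-01]
 [1.95e+02 2.13e+02 5.73e-01 3.28e-01 1.18e-01]
 [1.96e+02 2.13e+02 5.72e-01 3.23e-01 1.29e-01]
 [1.97e+02 2.13e+02 5.72e-01 3.21e-01 1.28e-01]
 [1.98e+02 2.13e+02 5.72e-01 3.19e-01 1.25e-01]
 [1.99e+02 2.13e+02 5.72e-01 3.16e-01 1.27e-01]
 [2.00e+02 2.13e+02 5.71e-01 3.13e-01 1.30e-01]
 [2.01e+02 2.13e+02 5.71e-01 3.10e-01 1.29e-01]
 [2.02e+02 2.13e+02 5.72e-01 3.08e-01 1.28e-01]
 [2.03e+02 2.13e+02 
[... 2401 characters left out ...]
.35e+02 2.12e+02 5.77e-01 9.30e-02 1.25e-01]
 [3.33e+02 2.13e+02 5.76e-01 8.40e-02 1.26e-01]
 [3.34e+02 2.13e+02 5.79e-01 8.50e-02 1.27e-01]
 [3.33e+02 2.14e+02 5.78e-01 8.20e-02 1.25e-01]
 [3.34e+02 2.14e+02 5.81e-01 8.20e-02 1.26e-01]
 [3.33e+02 2.15e+02 5.81e-01 7.70e-02 1.25e-01]
 [3.33e+02 2.16e+02 5.78e-01 8.10e-02 1.18e-01]
 [3.33e+02 2.17e+02 5.79e-01 8.00e-02 1.16e-01]]
blue 39 ((612.084228515625, -225.23745727539062), (19.475608825683594, 50.32741928100586), 2.258054733276367) [ 0.61183709 -0.22565834  0.41253581]Traceback (most recent call last):
  File "<stdin>", line 17, in <module>
    raise TypeError("expected non-empty vector for x")
TypeError: expected non-empty vector for x
```

```bash
cat >> h.py <<'E'
YAW=np.radians(1.5); PIN=np.array([.610,-.2245,.360])
S=np.array([[np.cos(YAW),-np.sin(YAW),0],[np.sin(YAW),np.cos(YAW),0],[0,0,1]])
def hang(n,p,d,verbose=1):
    P=cloud(n,p,d); L=(P-PIN)@S; hsv=cv2.cvtColor(p,cv2.COLOR_RGB2HSV)
    box=(np.abs(L[...,1])<.04)&(np.abs(L[...,0])<.13)&(L[...,2]>-.21)&(L[...,2]<-.03)
    H,Sa,V=[hsv[...,i].astype(int) for i in range(3)]
    red=box&((H<6)|(H>170))&(Sa>110); br=box&(H>=9)&(H<28)&(Sa>90)
    A=L[br]*1000; R=L[red]*1000
    return A,R,red,br
def move(pos,yaw,tilt=0):
    """needed shift (mm, tool axes), rotvec (tool) to reach world TCP pos, tool down with tool-x yaw (deg); tilt about tool y (deg)"""
    from scipy.spatial.transform import Rotation as Ro
    o=get_obs(); q=o['eef_rot']; R0=Ro.from_quat([q[1],q[2],q[3],q[0]])
    y=np.radians(yaw); M=np.array([[np.cos(y),np.sin(y),0],[np.sin(y),-np.cos(y),0],[0,0,-1]])
    R1=Ro.from_matrix(M)*Ro.from_rotvec([0,np.radians(tilt),0])
    sh=R0.inv().apply(np.asarray(pos)-o['eef_pos'])*1000; rv=(R0.inv()*R1).as_rotvec()
    print("shift",sh.round(1),"turn",rv.round(4)); return sh,rv
E
python3 - <<'E'
from h import *
import bench; print([a for a in dir(bench) if not a.startswith('_')], getattr(bench,'tip_extent',None))
for n in ("scene","top"):
    p,d=load(f"pics/{n}0.npz"); A,R,_,_=hang(n,p,d); print(n,len(A),A.mean(0).round(1),A.min(0).round(1),A.max(0).round(1)); 
    a=np.arctan2(A[:,0].mean(),-A[:,2].mean()); print("angle",a)
    c,s=np.cos(a),np.sin(a); U=np.c_[R[:,0]*c+R[:,2]*s, R[:,1], -R[:,0]*s+R[:,2]*c]
    print(len(R),U.min(0).round(1),U.max(0).round(1)); print(U[np.argsort(U[:,2])].round(0)[:, [0,1,2]].tolist())
move([.4495,.334,.15],169.2); 
E
```

```text
['MotionError', 'camera', 'get_calibration', 'get_obs', 'hand_in', 'tip_extent'] 0.014
scene 182 [  0.4  -3.7 -70.1] [-14.8 -12.2 -97.6] [ 10.5  15.1 -50.5]
angle 0.00514896435567424
2 [ -15.6    0.9 -176.7] [ -11.4    2.2 -176.6]
[[-16.0, 2.0, -177.0], [-11.0, 1.0, -177.0]]
top 181 [-20.4   3.3 -61.5] [-34.2 -13.1 -89.4] [ -1.2  14.1 -33.2]
angle -0.3203808539695413
27 [  -5.6   -2.8 -176. ] [  25.3    3.3 -119.2]
[[14.0, -0.0, -176.0], [14.0, -3.0, -176.0], [19.0, 1.0, -175.0], [16.0, -0.0, -175.0], [18.0, -1.0, -174.0], [21.0, -1.0, -174.0], [21.0, 2.0, -173.0], [23.0, 2.0, -172.0], [9.0, -1.0, -171.0], [25.0, -3.0, -167.0], [23.0, 0.0, -167.0], [22.0, 3.0, -166.0], [25.0, 0.0, -166.0], [24.0, 3.0, -165.0], [24.0, 3.0, -160.0], [23.0, 2.0, -157.0], [22.0, -0.0, -157.0], [24.0, 2.0, -154.0], [24.0, 3.0, -151.0], [-6.0, 0.0, -150.0], [18.0, 2.0, -145.0], [21.0, 2.0, -144.0], [18.0, 1.0, -140.0], [10.0, 2.0, -125.0], [12.0, 2.0, -124.0], [7.0, 1.0, -121.0], [9.0, 1.0, -119.0]]
shift [ 551.7 -669.9   95.6] turn [-2.0000e-04 -1.8000e-03 -2.4853e+00]
```

```bash
python3 - <<'E'
from h import *
o,D=rays("scene",np.array([[382,285],[383,378],[390,505],[355,440],[408,488],[382,415],[380,215]])/5+[190-.4,160-.4])
n=S[:,1]
for d in D:
    t=((PIN-o)@n)/(d@n); print((((o+t*d)-PIN)@S*1000).round(1))
E
python3 -m jog '[[[300,-330,20],[0,0,-1.3],1],[[300,-330,20],[0,0,-1.3],1],[[300,-330,20],[0,0,-1.3],1],[[300,-330,20],[0,0,-1.3],1],[[300,-330,20],[0,0,-1.3],1],[[300,-330,20],[0,0,-1.3],1],[[300,-330,20],[0,0,-1.3],1],[[300,-330,20],[0,0,-1.3],1],[[300,-330,20],[0,0,-1.3],1],[[552,-670,95],[0,0,-2.485],1],[[552,-670,95],[0,0,-2.485],1],[[552,-670,95],[0,0,-2.485],1],[[552,-670,95],[0,0,-2.485],1],[[552,-670,95],[0,0,-2.485],1],[[552,-670,95],[0,0,-2.485],1],[[552,-670,95],[0,0,-2.485],1],[[552,-670,95],[0,0,-2.485],1],[[552,-670,95],[0,0,-2.485],1],[[552,-670,95],[0,0,-2.485],1],[[552,-670,95],[0,0,-2.485],1]]'
```

```text
[ -0.6  -0.  -49.8]
[  -3.8   -0.  -102.4]
[  -5.    -0.  -178.1]
[ -23.8   -0.  -148.2]
[   6.8    0.  -161.6]
[  -6.     0.  -124.7]
[  1.   -0.  -12.7]
time_s: 1.82
eef_pos: [0.4417, 0.2953, 0.1567]
eef_rot: [-0.0, 0.091, 0.996, 0.001]
wrist_force: [1.1, -0.1, 1.4]
opening: 1.002
```

```bash
python3 - <<'E'
from h import *
move([.4495,.334,.12],169.2)
p,d=camera("wrist"); cv2.imwrite("pics/w1.png",p[:,:,::-1]); np.savez("pics/w1.npz",p=p,d=d)
P=cloud("wrist",p,d)
bl=(p.max(2)<60)&(P[...,2]>.035)&(P[...,2]<.06)&(np.abs(P[...,0]-.45)<.04)&(np.abs(P[...,1]-.334)<.04)
Q=P[bl]; print(len(Q),Q.mean(0),cv2.minAreaRect((Q[:,:2]*1000).astype(np.float32)))
E
```

```text
shift [-0.7 39.5 36.7] turn [ 0.001  -0.0007  0.0065]
810 [0.44685044 0.3451287  0.04661531] ((449.2757568359375, 344.7674560546875), (12.072846412658691, 35.82038497924805), 79.43209838867188)
```

View pics/w1.png

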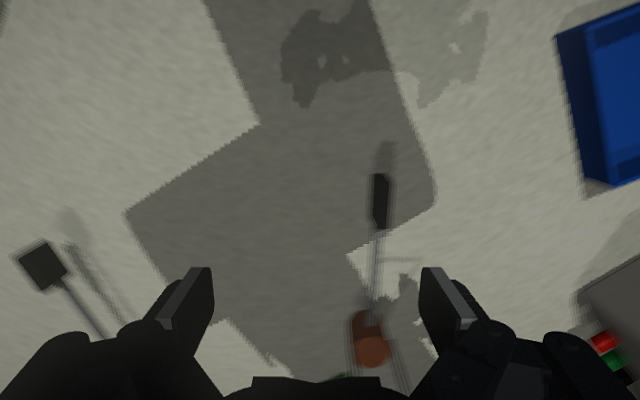

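The tab is at (381,200) and the copper slug at (370,340). The arm was still moving during this picture, so I go above the tab and look again.

```bash
python3 -m jog '[[[-1,40,27],[0,0,0.006],1],[[-1,40,27],[0,0,0.006],1],[[-1,40,27],[0,0,0.006],1],[[-1,40,27],[0,0,0.006],1]]'; python3 - <<'E'
from h import *
p,d=camera("wrist"); cv2.imwrite("pics/w2.png",p[:,:,::-1])
o=get_obs(); print(o['eef_pos'],np.abs(o['dq']).max())
P=cloud("wrist",p,d)
bl=(p.max(2)<60)&(P[...,2]>.038)&(P[...,2]<.056)&(np.abs(P[...,0]-.45)<.04)&(np.abs(P[...,1]-.334)<.04)
k,l,s,c=cv2.connectedComponentsWithStats(bl.astype(np.uint8)); i=1+np.argmax(s[1:,4])
Q=P[l==i]; print(len(Q),s[i],Q.mean(0),cv2.minAreaRect((Q[:,:2]*1000).astype(np.float32)))
h=cv2.cvtColor(p,cv2.COLOR_RGB2HSV); cu=(h[...,0]<14)&(h[...,1]>90)&(P[...,2]>.035)&(P[...,2]<.045)&(P[...,0]>.5)
print("cu",cu.sum(),P[cu].mean(0))
E
```

```text
time_s: 2.2
eef_pos: [0.4489, 0.34, 0.1274]
eef_rot: [-0.002, 0.089, 0.996, 0.002]
wrist_force: [0.2, 0.1, 0.2]
opening: 0.998
[0.44945874 0.33959691 0.12822991] 0.02794491067608877
1081 [ 304  191   20   58 1081] [0.44857685 0.33863916 0.04864271] ((450.1965026855469, 338.3215026855469), (11.856881141662598, 36.28801727294922), 77.95134735107422)
cu 752 [0.57070711 0.31433909 0.04039608]
```

View pics/w2.png

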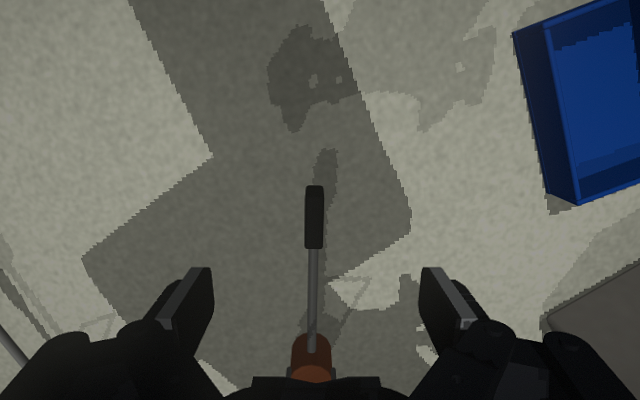

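Tab at (314,217), midway between the fingers; slug at (312,360). I descend and grip.

```bash
python3 - <<'E'
from h import *
move([.4497,.3388,.031],168.6)
E
```

```text
shift [-0.6 -1.1 97.2] turn [ 0.0036 -0.0027  0.0195]
```

```bash
python3 -m jog '[[[-0.5,-1,40],[0.003,-0.003,0.02],1],[[-0.5,-1,75],[0.003,-0.003,0.02],1],[[-0.5,-1,97],[0.003,-0.003,0.02],1],[[-0.5,-1,97],[0.003,-0.003,0.02],0.4],[[-0.5,-1,97],[0.003,-0.003,0.02],0.2],[[-0.5,-1,97],[0.003,-0.003,0.02],0],[[-0.5,-1,97],[0.003,-0.003,0.02],0],[[-0.5,-1,97],[0.003,-0.003,0.02],0],[[-0.5,-1,97],[0.003,-0.003,0.02],0],[[-0.5,-1,97],[0.003,-0.003,0.02],0]]'; python3 - <<'E'
from h import *
p,d=camera("wrist"); cv2.imwrite("pics/w3.png",p[:,:,::-1]); print(get_obs()['eef_pos'],get_obs()['wrist_force'],get_obs()['opening'])
E
```

```text
time_s: 3.08
eef_pos: [0.4504, 0.3392, 0.0325]
eef_rot: [0.001, 0.099, 0.995, 0.001]
wrist_force: [-0.7, 0.4, 3.5]
opening: 0.128
[0.45038095 0.33922821 0.03231173] [-1.38127027 -0.31509601  3.44510871] 0.12884394708118663
```

View pics/w3.png

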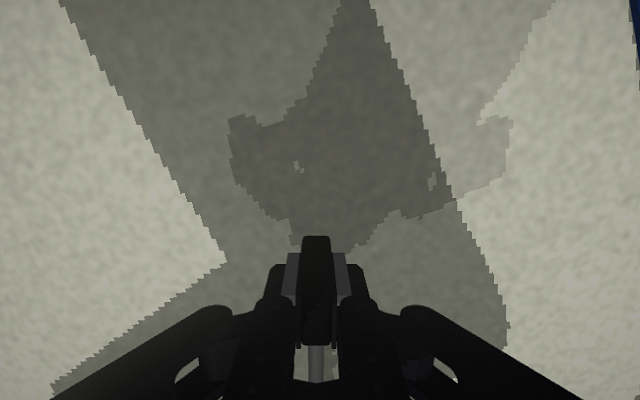

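The jaws hold the tab (opening 0.128, about 12 mm, tab at (316,290)). Next I lift.

```bash
python3 -m jog '[[[0,0,-10],[0,0,0],0],[[0,0,-30],[0,0,0],0],[[0,0,-65],[0,0,0],0],[[0,0,-100],[0,0,0],0],[[0,0,-135],[0,0,0],0],[[0,0,-160],[0,0,0],0],[[0,0,-170],[0,0,0],0],[[0,0,-170],[0,0,0],0]]'; python3 - <<'E'
from h import *
o=get_obs();print(o['eef_pos'],o['wrist_force'],o['torque'])
p,d=camera("scene"); cv2.imwrite("pics/s1.png",p[:,:,::-1]); np.savez("pics/s1.npz",p=p,d=d)
crop(p,300,60,420,220,4,"pics/s1c.png")
p,d=camera("top"); cv2.imwrite("pics/t1.png",p[:,:,::-1]); np.savez("pics/t1.npz",p=p,d=d)
E
```

```text
time_s: 3.8
eef_pos: [0.4512, 0.3398, 0.2055]
eef_rot: [0.003, 0.099, 0.995, 0.002]
wrist_force: [0.5, 1.0, -1.5]
opening: 0.129
[0.45119362 0.3398403  0.20551324] [ 0.53174371  0.9655036  -1.49141648] [0.08932989 0.23236232 0.01732378]
```

View pics/s1.png

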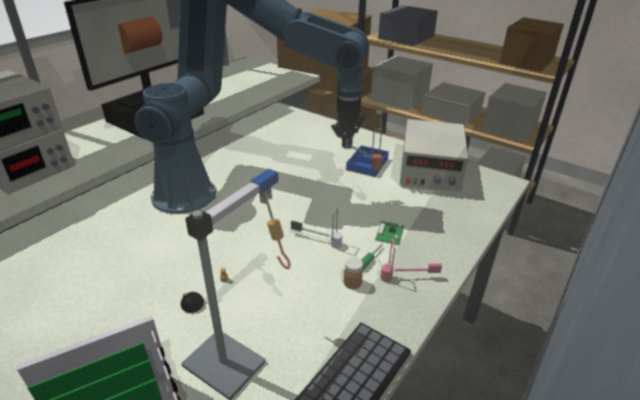

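View pics/s1c.png

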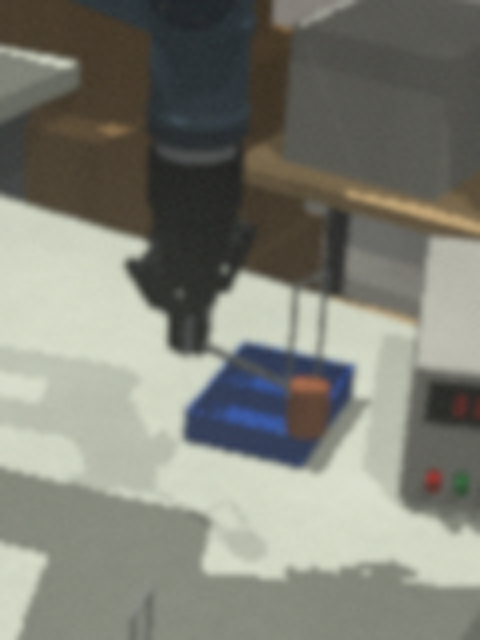

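The copper sample is held level in the scene view (slug around (377,160)). I measure the bar relative to the TCP.

```bash
python3 - <<'E'
from h import *
o=get_obs(); print(o['eef_pos'],o['time_s'])
tcp=o['eef_pos']
for n,roi in (("top",(130,170,260,290)),("scene",(360,110,400,180))):
    p,d=load(f"pics/{'t1' if n=='top' else 's1'}.npz"); P=cloud(n,p,d)
    L=P-tcp; y=np.radians(-11.3); M=np.array([[np.cos(y),-np.sin(y),0],[np.sin(y),np.cos(y),0],[0,0,1]]); L=L@M*1000
    m=(L[...,0]>95)&(L[...,0]<150)&(abs(L[...,1])<30)&(L[...,2]>85)&(L[...,2]<110)
    Q=L[m]; print(n,"bar",len(Q),Q.mean(0).round(1),np.percentile(Q[:,2],[10,50,90]).round(1), np.polyfit(Q[:,1],Q[:,0],1) if len(Q)>4 else '')
    h=cv2.cvtColor(p,cv2.COLOR_RGB2HSV)
    m=(L[...,0]>95)&(L[...,0]<150)&(abs(L[...,1])<30)&(L[...,2]>-40)&(L[...,2]<25)&(h[...,0]<14)&(h[...,1]>100); Q=L[m]; print("slug",len(Q),Q.min(0).round(),Q.max(0).round(),Q.mean(0).round())
# target: bar at stand x -110, y0, z 238+9
b=PIN+S@np.array([-.120-.1255,0,0]); move([b[0],b[1],.155],181.5)
E
```

```text
[0.44912067 0.33870775 0.20108258] 3.9
top bar 35 [125.3  -4.   96.2] [93.5 96.6 99.1] [-2.26344733e-03  1.25252030e+02]
slug 161 [116. -19. -32.] [148.  13.  23.] [132.  -6.   3.]
scene bar 22 [126.9   2.7  94.5] [87.3 96.1 98.4] [-1.59749046e-02  1.26961787e+02]
slug 59 [116. -17. -21.] [150.  15.  12.] [137.  -4.   4.]
shift [ -29.9 -575.1   45.7] turn [ 0.0006  0.0007 -0.2255]
```

```bash
python3 -m jog '[[[0,-8,0],[0,0,-0.01],0],[[-1,-28,0],[0,0,-0.02],0],[[-3,-60,0],[0,0,-0.03],0],[[-5,-97,0],[0,0,-0.05],0],[[-7,-135,0],[0,0,-0.06],0],[[-9,-173,0],[0,0,-0.08],0],[[-11,-211,0],[0,0,-0.09],0],[[-13,-249,0],[0,0,-0.11],0],[[-15,-287,0],[0,0,-0.12],0],[[-17,-325,0],[0,0,-0.14],0],[[-19,-363,0],[0,0,-0.15],0],[[-21,-401,5],[0,0,-0.17],0],[[-23,-438,13],[0,0,-0.18],0],[[-25,-473,22],[0,0,-0.195],0],[[-27,-505,32],[0,0,-0.21],0],[[-28,-532,40],[0,0,-0.22],0],[[-29,-553,46],[0,0,-0.2255],0],[[-30,-565,50],[0,0,-0.2255],0],[[-30,-571,52],[0,0,-0.2255],0],[[-30,-573,53],[0,0,-0.2255],0]]'; python3 - <<'E'
from h import *
o=get_obs();print(o['eef_pos'],o['wrist_force'],o['torque'],o['time_s'])
p,d=camera("scene"); cv2.imwrite("pics/s2.png",p[:,:,::-1]); np.savez("pics/s2.npz",p=p,d=d)
crop(p,180,150,320,290,4,"pics/s2c.png")
p,d=camera("top"); cv2.imwrite("pics/t2.png",p[:,:,::-1]); np.savez("pics/t2.npz",p=p,d=d)
crop(p,360,120,560,270,4,"pics/t2c.png")
p,d=camera("wrist"); cv2.imwrite("pics/w4.png",p[:,:,::-1])
print(get_obs()['eef_pos'])
E
```

```text
time_s: 5.57
eef_pos: [0.3641, -0.2286, 0.1464]
eef_rot: [-0.001, -0.013, 1.0, 0.001]
wrist_force: [-0.3, 0.3, -1.4]
opening: 0.13
[ 0.36413649 -0.22855118  0.14638717] [-0.3334985   0.26404612 -1.37601893] [-0.00989563  0.21822668 -0.0271273 ] 5.5667
[ 0.36506997 -0.22778648  0.14746219]
```

View pics/s2c.png

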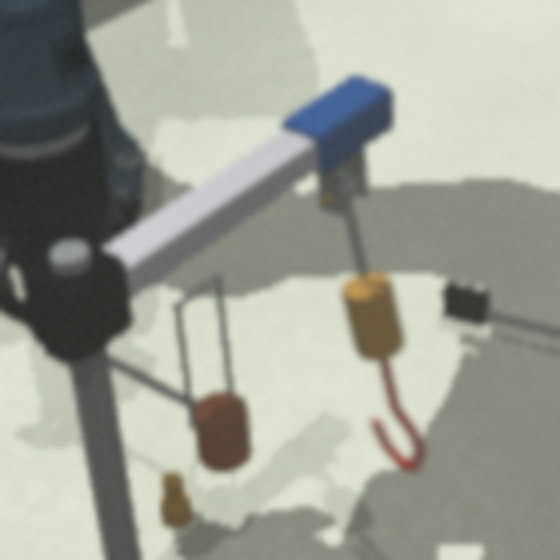

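View pics/t2c.png

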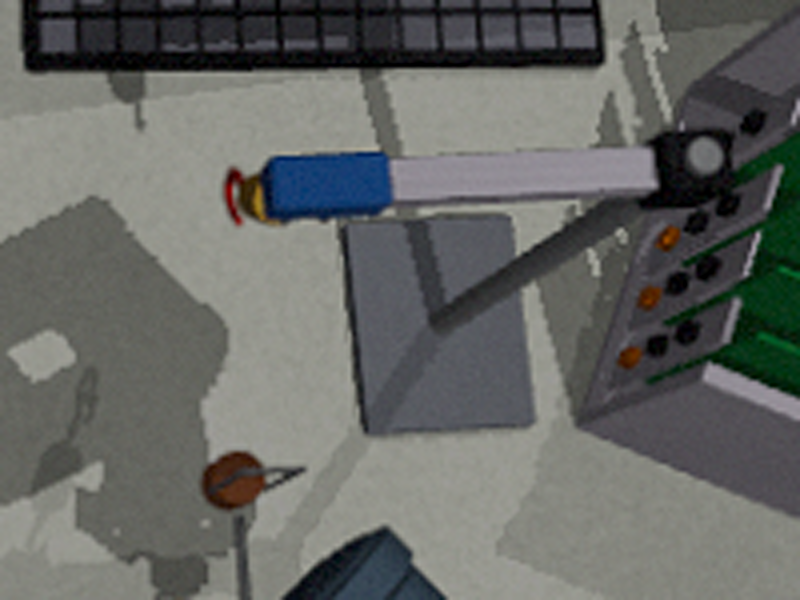

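View pics/w4.png

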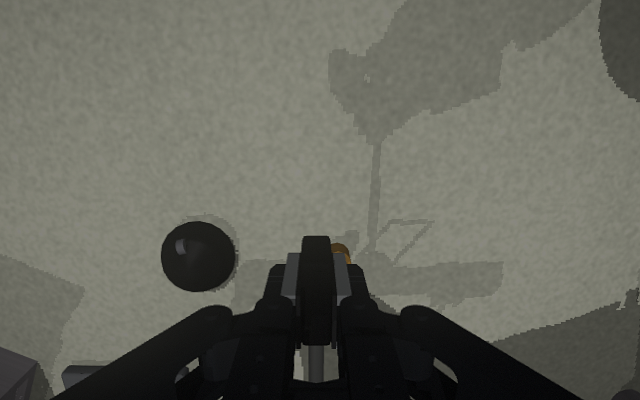

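The bail is at scene (225,235), the hook at scene (280,255), still swinging. I compute the bar position in the stand frame.

```bash
python3 - <<'E'
from h import *
for n,f in (("scene","s2"),("top","t2")):
    p,d=load(f"pics/{f}.npz"); P=cloud(n,p,d); L=(P-PIN)@S*1000; h=cv2.cvtColor(p,cv2.COLOR_RGB2HSV)
    m=(L[...,0]>-150)&(L[...,0]<-90)&(abs(L[...,1])<40)&(L[...,2]>-140)&(L[...,2]<-95)
    Q=L[m]; print(n,"bar",len(Q),Q.mean(0).round(1)); print(Q.round(0).tolist())
    m=(L[...,0]>-160)&(L[...,0]<-70)&(abs(L[...,1])<40)&(L[...,2]>-260)&(L[...,2]<-180)&(h[...,0]<14)&(h[...,1]>100); Q=L[m]; print("slug",len(Q),Q.min(0).round(),Q.max(0).round(),Q.mean(0).round(), Q[Q[:,2]>Q[:,2].max()-6].mean(0))
    A,R,_,_=hang(n,p,d); print("collar",len(A),A.mean(0).round(),A.min(0).round(),A.max(0).round(),"red",len(R),R.min(0).round() if len(R) else '',R.max(0).round() if len(R) else '')
E
```

```text
scene bar 46 [-121.     2.4 -124.2]
[[-121.0, 19.0, -117.0], [-124.0, 15.0, -119.0], [-121.0, 15.0, -118.0], [-119.0, 17.0, -118.0], [-120.0, 21.0, -121.0], [-123.0, 11.0, -119.0], [-121.0, 12.0, -119.0], [-120.0, 14.0, -120.0], [-122.0, 19.0, -124.0], [-120.0, 21.0, -124.0], [-121.0, 3.0, -117.0], [-122.0, 6.0, -119.0], [-119.0, 7.0, -118.0], [-120.0, 17.0, -124.0], [-120.0, 20.0, -126.0], [-124.0, 2.0, -120.0], [-120.0, 1.0, -118.0], [-121.0, 5.0, -121.0], [-121.0, 18.0, -129.0], [-122.0, 21.0, -131.0], [-122.0, -4.0, -119.0], [-123.0, -0.0, -121.0], [-121.0, 1.0, -121.0], [-125.0, 20.0, -135.0], [-120.0, 19.0, -132.0], [-123.0, -9.0, -119.0], [-123.0, -6.0, -121.0], [-120.0, -6.0, -120.0], [-122.0, 17.0, -135.0], [-121.0, 20.0, -136.0], [-122.0, -14.0, -118.0], [-119.0, -13.0, -118.0], [-122.0, -8.0, -122.0], [-119.0, 18.0, -137.0], [-120.0, -16.0, -119.0], [-121.0, -16.0, -123.0], [-120.0, -13.0, -124.0], [-122.0, -15.0, -127.0], [-119.0, -14.0, -125.0], [-121.0, -16.0, -128.0], [-119.0, -15.0, -128.0], [-121.0, -17.0, -131.0], [-117.0, -17.0, -129.0], [-121.0, -17.0, -134.0], [-
[... 629 characters left out ...]
 2.0, -117.0], [-121.0, 1.0, -113.0], [-120.0, -3.0, -118.0], [-121.0, -5.0, -119.0], [-121.0, -7.0, -117.0], [-121.0, -9.0, -118.0], [-121.0, -11.0, -116.0], [-121.0, -14.0, -117.0], [-121.0, -16.0, -118.0], [-122.0, 20.0, -119.0], [-122.0, 18.0, -116.0], [-122.0, 16.0, -115.0], [-122.0, 14.0, -116.0], [-121.0, -14.0, -139.0], [-121.0, -16.0, -137.0], [-122.0, -17.0, -132.0], [-122.0, 21.0, -136.0], [-123.0, 20.0, -128.0], [-123.0, 18.0, -128.0], [-124.0, 17.0, -120.0]]
slug 127 [-130.  -14. -236.] [-100.   20. -181.] [-116.    3. -209.] [-123.84215612   18.62136259 -181.43850161]
collar 150 [ -67.    6. -154.] [-129.  -14. -209.] [ 38.  19. -51.] red 32 [-124.   -0. -206.] [ 61.  18. -78.]
```

Bar centre in stand axes is (-121, +2, -119) mm, level and across the swing plane. I bring it in above the tip's arc and then press in slowly from outside the swing, so the rod only meets it near its turning point.

```bash
python3 -m jog '[[[-8,-1,-2],[0,0,0],0],[[-22,-1.5,-3],[0,0,0],0],[[-36,-1.5,-3],[0,0,0],0],[[-47,-1.5,-3],[0,0,0],0],[[-52,-1.5,-3],[0,0,0],0],[[-54,-1.5,-3],[0,0,0],0],[[-55,-1.5,-3],[0,0,0],0],[[-55.5,-1.5,-3],[0,0,0],0],[[-56,-1.5,-3],[0,0,0],0],[[-56.5,-1.5,-3],[0,0,0],0],[[-57,-1.5,-3],[0,0,0],0],[[-57.5,-1.5,-3],[0,0,0],0],[[-58,-1.5,-3],[0,0,0],0],[[-58.5,-1.5,-3],[0,0,0],0],[[-59,-1.5,-3],[0,0,0],0],[[-59.5,-1.5,-3],[0,0,0],0],[[-60,-1.5,-3],[0,0,0],0]]'; python3 - <<'E'
from h import *
for i in range(2):
    p,d=camera("scene"); np.savez(f"pics/s3{i}.npz",p=p,d=d); crop(p,200,160,320,280,5,f"pics/s3{i}.png")
o=get_obs(); print(((o['eef_pos']-PIN)@S*1000).round(1),o['wrist_force'].round(2),o['time_s'])
E
```

```text
time_s: 7.13
eef_pos: [0.4252, -0.2277, 0.1505]
eef_rot: [0.0, -0.014, 1.0, 0.001]
wrist_force: [0.0, -0.8, -1.3]
opening: 0.126
[-184.9    1.7 -209.5] [ 0.45  0.4  -1.82] 7.2333
```

View pics/s31.png

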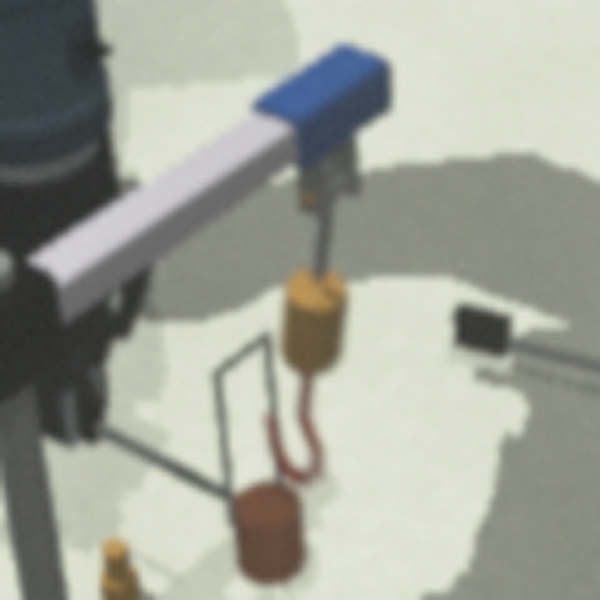

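The picture shows the bail (bar from (218,375) to (265,338)) just short of the rod, with the hook tip at (270,420) about to pass through the window. I continue slowly.

```bash
python3 -m jog '[[[-0.5,0,0],[0,0,0],0],[[-1,0,0],[0,0,0],0],[[-1.5,0,0],[0,0,0],0],[[-2,0,0],[0,0,0],0],[[-2.5,0,0],[0,0,0],0],[[-3,0,0],[0,0,0],0],[[-3.5,0,0],[0,0,0],0],[[-4,0,0],[0,0,0],0],[[-4.5,0,0],[0,0,0],0],[[-5,0,0],[0,0,0],0],[[-5.5,0,0],[0,0,0],0],[[-6,0,0],[0,0,0],0],[[-6.5,0,0],[0,0,0],0],[[-7,0,0],[0,0,0],0],[[-7.5,0,0],[0,0,0],0],[[-8,0,0],[0,0,0],0],[[-8.5,0,0],[0,0,0],0],[[-9,0,0],[0,0,0],0],[[-9.5,0,0],[0,0,0],0],[[-10,0,0],[0,0,0],0]]'; python3 - <<'E'
from h import *
for i in range(3):
    p,d=camera("scene"); np.savez(f"pics/s4{i}.npz",p=p,d=d); crop(p,200,160,320,280,5,f"pics/s4{i}.png")
o=get_obs(); print(((o['eef_pos']-PIN)@S*1000).round(1),o['wrist_force'].round(2),o['time_s'])
ims=[cv2.imread(f"pics/s4{i}.png") for i in range(3)]; cv2.imwrite("pics/s4all.png",cv2.resize(np.hstack(ims),(800,267)))
E
```

```text
time_s: 8.9
eef_pos: [0.4352, -0.2274, 0.1505]
eef_rot: [0.0, -0.014, 1.0, 0.001]
wrist_force: [0.5, -0.5, -0.9]
opening: 0.127
[-174.8    1.7 -209.5] [-0.5  -0.02 -1.  ] 9.05
```

View pics/s4all.png

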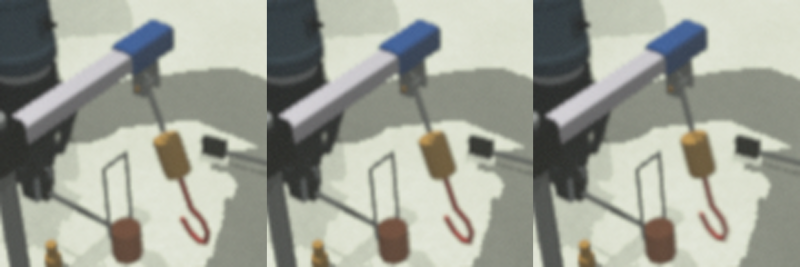

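The hook is at its far +x swing and the bar is steady. I continue inward.

```bash
python3 -m jog '[[[-0.6,0,0],[0,0,0],0],[[-1.2,0,0],[0,0,0],0],[[-1.8,0,0],[0,0,0],0],[[-2.4,0,0],[0,0,0],0],[[-3,0,0],[0,0,0],0],[[-3.6,0,0],[0,0,0],0],[[-4.2,0,0],[0,0,0],0],[[-4.8,0,0],[0,0,0],0],[[-5.4,0,0],[0,0,0],0],[[-6,0,0],[0,0,0],0],[[-6.6,0,0],[0,0,0],0],[[-7.2,0,0],[0,0,0],0],[[-7.8,0,0],[0,0,0],0],[[-8.4,0,0],[0,0,0],0],[[-9,0,0],[0,0,0],0],[[-9.6,0,0],[0,0,0],0],[[-10.2,0,0],[0,0,0],0],[[-10.8,0,0],[0,0,0],0],[[-11.4,0,0],[0,0,0],0],[[-12,0,0],[0,0,0],0]]'; python3 -m jog '[[[-0.7,0,0],[0,0,0],0],[[-1.4,0,0],[0,0,0],0],[[-2.1,0,0],[0,0,0],0],[[-2.8,0,0],[0,0,0],0],[[-3.5,0,0],[0,0,0],0],[[-4.2,0,0],[0,0,0],0],[[-4.9,0,0],[0,0,0],0],[[-5.6,0,0],[0,0,0],0],[[-6.3,0,0],[0,0,0],0],[[-7,0,0],[0,0,0],0],[[-7.7,0,0],[0,0,0],0],[[-8.4,0,0],[0,0,0],0],[[-9.1,0,0],[0,0,0],0],[[-9.8,0,0],[0,0,0],0],[[-10.5,0,0],[0,0,0],0],[[-11.2,0,0],[0,0,0],0],[[-11.9,0,0],[0,0,0],0],[[-12.6,0,0],[0,0,0],0],[[-13.3,0,0],[0,0,0],0],[[-14,0,0],[0,0,0],0]]';  python3 - <<'E'
from h import *
for i in range(4):
    p,d=camera("scene"); np.savez(f"pics/s5{i}.npz",p=p,d=d); crop(p,200,160,320,280,5,f"pics/s5{i}.png")
o=get_obs(); print(((o['eef_pos']-PIN)@S*1000).round(1),o['wrist_force'].round(2),o['time_s'])
ims=[cv2.imread(f"pics/s5{i}.png") for i in range(4)]; cv2.imwrite("pics/s5all.png",cv2.resize(np.hstack(ims),(800,200)))
E
```

```text
time_s: 10.72
eef_pos: [0.4473, -0.2271, 0.1505]
eef_rot: [0.0, -0.014, 1.0, 0.001]
wrist_force: [-0.1, -0.1, -2.0]
opening: 0.132
time_s: 12.38
eef_pos: [0.4613, -0.2267, 0.1505]
eef_rot: [0.0, -0.014, 1.0, 0.001]
wrist_force: [0.5, 1.0, -2.5]
opening: 0.129
[-148.8    1.7 -209.5] [ 0.7  -0.07 -1.47] 12.5833
```

View pics/s5all.png

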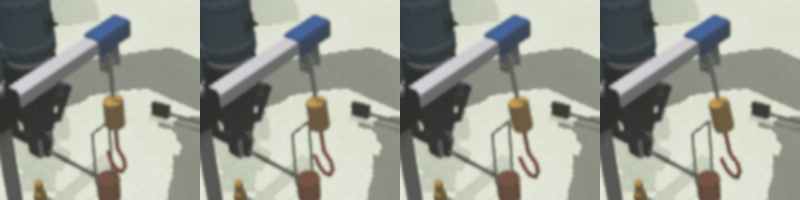

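The swing has clearly shrunk. The bar is now at about -24 mm, and I continue to just past plumb.

```bash
python3 -m jog '[[[-0.9,0,0],[0,0,0],0],[[-1.8,0,0],[0,0,0],0],[[-2.7,0,0],[0,0,0],0],[[-3.6,0,0],[0,0,0],0],[[-4.5,0,0],[0,0,0],0],[[-5.4,0,0],[0,0,0],0],[[-6.3,0,0],[0,0,0],0],[[-7.2,0,0],[0,0,0],0],[[-8.1,0,0],[0,0,0],0],[[-9,0,0],[0,0,0],0],[[-10,0,0],[0,0,0],0],[[-11,0,0],[0,0,0],0],[[-12,0,0],[0,0,0],0],[[-13,0,0],[0,0,0],0],[[-14,0,0],[0,0,0],0],[[-15,0,0],[0,0,0],0],[[-16,0,0],[0,0,0],0],[[-17,0,0],[0,0,0],0],[[-18,0,0],[0,0,0],0],[[-19,0,0],[0,0,0],0]]'; python3 -m jog '[[[-1,0,0],[0,0,0],0],[[-2,0,0],[0,0,0],0],[[-3,0,0],[0,0,0],0],[[-4,0,0],[0,0,0],0],[[-4.8,0,0],[0,0,0],0],[[-5.6,0,0],[0,0,0],0],[[-6.4,0,0],[0,0,0],0],[[-7.2,0,0],[0,0,0],0],[[-8,0,0],[0,0,0],0],[[-8.5,0,0],[0,0,0],0],[[-9,0,0],[0,0,0],0],[[-9.5,0,0],[0,0,0],0],[[-10,0,0],[0,0,0],0],[[-10,0,0],[0,0,0],0],[[-10,0,0],[0,0,0],0],[[-10,0,0],[0,0,0],0],[[-10,0,0],[0,0,0],0],[[-10,0,0],[0,0,0],0]]';  python3 - <<'E'
from h import *
for i in range(4):
    p,d=camera("scene"); np.savez(f"pics/s6{i}.npz",p=p,d=d); crop(p,200,160,320,280,5,f"pics/s6{i}.png")
o=get_obs(); print(((o['eef_pos']-PIN)@S*1000).round(1),o['wrist_force'].round(2),o['time_s'])
ims=[cv2.imread(f"pics/s6{i}.png") for i in range(4)]; cv2.imwrite("pics/s6all.png",cv2.resize(np.hstack(ims),(800,200)))
E
```

```text
time_s: 14.25
eef_pos: [0.4804, -0.2262, 0.1505]
eef_rot: [0.0, -0.014, 1.0, 0.001]
wrist_force: [-0.3, -0.3, -2.2]
opening: 0.13
time_s: 15.75
eef_pos: [0.4904, -0.2259, 0.1505]
eef_rot: [0.0, -0.014, 1.0, 0.001]
wrist_force: [-0.8, 0.1, -0.9]
opening: 0.127
[-119.7    1.7 -209.5] [-0.59 -0.64 -1.68] 15.95
```

View pics/s6all.png

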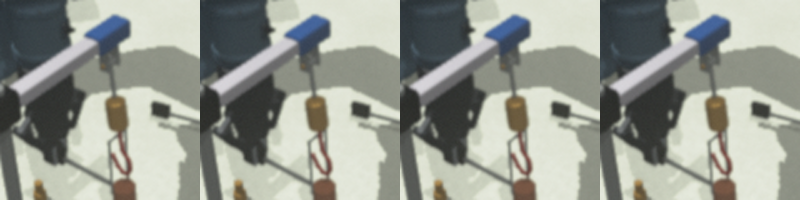

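View pics/s63.png

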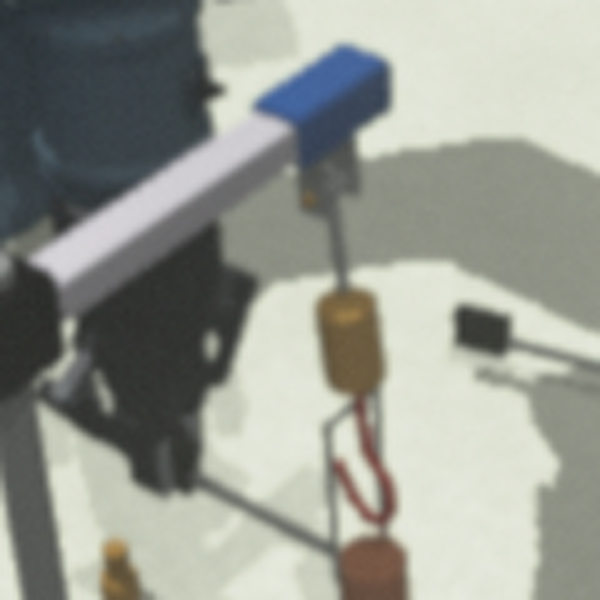

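The hook leans to +x against the bail bar (bar around (345,415), rod in front of it) and looks still. I hold and measure that.

```bash
cat >> h.py <<'E'
def cen(p,x0=240,y0=190,x1=300,y1=275):
    h=cv2.cvtColor(p[y0:y1,x0:x1],cv2.COLOR_RGB2HSV).astype(int)
    H,Sa,V=h[...,0],h[...,1],h[...,2]
    br=(H>=11)&(H<28)&(Sa>100); rd=((H<6)|(H>172))&(Sa>100)
    f=lambda m:(np.argwhere(m).mean(0)[::-1]+[x0,y0]).round(2) if m.any() else None
    return f(br[:58]),f(rd)
E
python3 -m jog '[[[0,0,0],[0,0,0],0],[[0,0,0],[0,0,0],0],[[0,0,0],[0,0,0],0],[[0,0,0],[0,0,0],0],[[0,0,0],[0,0,0],0],[[0,0,0],[0,0,0],0],[[0,0,0],[0,0,0],0],[[0,0,0],[0,0,0],0],[[0,0,0],[0,0,0],0],[[0,0,0],[0,0,0],0],[[0,0,0],[0,0,0],0],[[0,0,0],[0,0,0],0]]'
python3 - <<'E'
from h import *
for i in range(4):
    p,d=load(f"pics/s6{i}.npz"); print(cen(p))
for i in range(7):
    p,d=camera("scene"); print(cen(p)); np.savez(f"pics/s7{i}.npz",p=p,d=d)
o=get_obs(); print(((o['eef_pos']-PIN)@S*1000).round(1),o['time_s'])
A,R,_,_=hang("scene",p,d); print(A.mean(0),A.max(0),A.min(0),R)
crop(p,240,180,310,270,6,"pics/s7c.png")
p,d=camera("wrist"); cv2.imwrite("pics/w5.png",p[:,:,::-1])
p,d=camera("top"); np.savez("pics/t7.npz",p=p,d=d); crop(p,380,130,480,230,6,"pics/t7c.png")
E
```

```text
time_s: 16.95
eef_pos: [0.4903, -0.2259, 0.1505]
eef_rot: [0.0, -0.014, 1.0, 0.001]
wrist_force: [-0.3, 0.3, -2.1]
opening: 0.13
(array([269.61, 227.22]), array([275., 253.]))
(array([269.7 , 227.25]), array([274., 251.]))
(array([269.67, 227.37]), array([275.5, 254. ]))
(array([269.57, 227.28]), array([275.5, 254. ]))
(array([269.68, 227.5 ]), None)
(array([269.7 , 227.33]), array([275., 253.]))
(array([269.67, 227.43]), array([274., 251.]))
(array([269.75, 227.44]), array([274., 251.]))
(array([269.76, 227.39]), array([274., 251.]))
(array([269.7 , 227.33]), array([274., 251.]))
(array([269.69, 227.41]), array([275., 253.]))
[-119.7    1.7 -209.5] 17.3
[  13.03108891   -3.70629747 -118.49354266] [ 27.57522686  11.85520102 -55.93450313] [  -4.7385457   -14.24591687 -209.89784032] []
```

View pics/s7c.png

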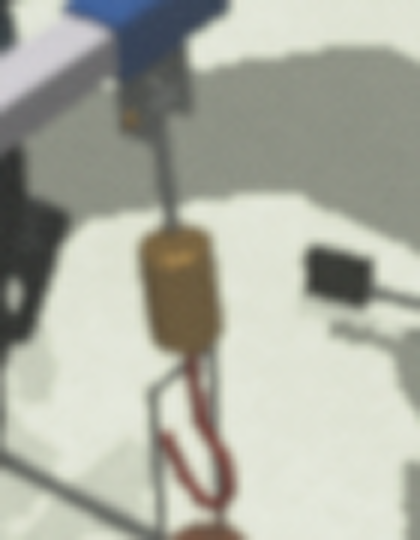

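View pics/t7c.png

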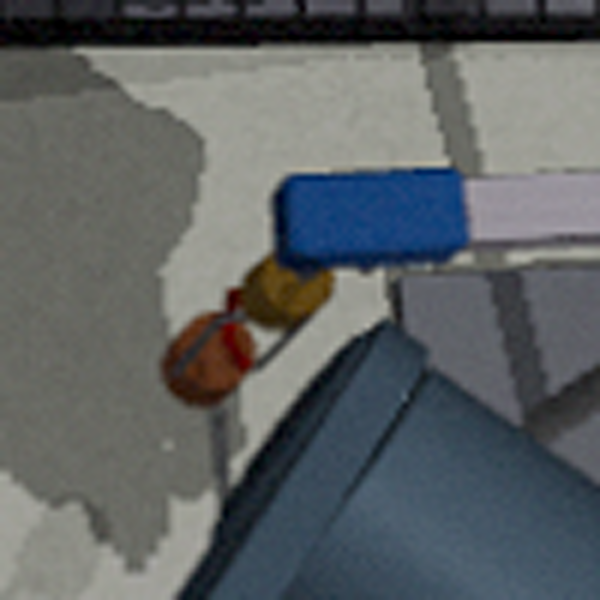

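Collar centroid stays within 0.1 px over about 1.5 s, so it is still. Next I estimate hook height and lean angle from this still view.

```bash
python3 - <<'E'
from h import *
px=np.array([[163,165],[178,238],[186,348],[214,508],[166,432],[234,480],[206,428],[178,470]])/6+[240-.4,180-.4]
o,D=rays("scene",px); n=S[:,1]; L=[]
for d in D:
    t=((PIN-o)@n)/(d@n); L.append(((o+t*d)-PIN)@S*1000)
L=np.array(L); print(L.round(1))
a=np.arctan2(L[2,0]-L[0,0],-(L[2,2]-L[0,2])); print("angle",a)
for a in (.06,.085,a):
    c,s=np.cos(a),np.sin(a); print(a,np.c_[L[:,0]*c+L[:,2]*s,-L[:,0]*s+L[:,2]*c].round(1).tolist())
# bar in scene near the pin
p,d=load("pics/s76.npz"); P=cloud("scene",p,d); Q=(P-PIN)@S*1000; h=cv2.cvtColor(p,cv2.COLOR_RGB2HSV)
m=(abs(Q[...,0]-5)<15)&(abs(Q[...,1])<30)&(Q[...,2]<-106)&(Q[...,2]>-140)&(h[...,1]<90); print(Q[m].round(0).tolist())
E
```

```text
[[   3.4   -0.   -23.2]
 [   8.3   -0.   -53.1]
 [   8.8    0.  -103.3]
 [  17.9    0.  -177.3]
 [  -4.     0.  -150.3]
 [  28.6   -0.  -157.5]
 [  16.2   -0.  -138.1]
 [   0.7   -0.  -167. ]]
angle 0.06682556057040216
0.06 [[2.0, -23.4], [5.1, -53.5], [2.6, -103.6], [7.2, -178.1], [-13.1, -149.8], [19.1, -158.9], [7.9, -138.8], [-9.3, -166.7]]
0.085 [[1.5, -23.4], [3.8, -53.6], [0.0, -103.7], [2.7, -178.2], [-16.8, -149.4], [15.2, -159.4], [4.4, -139.0], [-13.4, -166.4]]
0.06682556057040216 [[1.9, -23.4], [4.8, -53.5], [1.9, -103.6], [6.0, -178.1], [-14.1, -149.7], [18.1, -159.1], [7.0, -138.9], [-10.4, -166.6]]
[[5.0, 19.0, -115.0], [5.0, 12.0, -114.0], [6.0, 14.0, -115.0], [5.0, 19.0, -119.0], [8.0, 1.0, -108.0], [9.0, 4.0, -109.0], [10.0, 6.0, -111.0], [4.0, 19.0, -122.0], [7.0, 20.0, -121.0], [6.0, 1.0, -112.0], [8.0, 1.0, -111.0], [9.0, 4.0, -113.0], [13.0, 3.0, -110.0], [3.0, 20.0, -126.0], [4.0, 23.0, -127.0], [5.0, -2.0, -114.0], [5.0, 1.0, -115.0], [8.0, 1.0, -114.0], [10.0, 2.0, -114.0], [13.0, 2.0, -112.0], [6.0, 17.0, -126.0], [6.0, 20.0, -128.0], [4.0, -7.0, -114.0], [5
[... 450 characters left out ...]
, -135.0], [4.0, -15.0, -116.0], [6.0, -13.0, -117.0], [11.0, 1.0, -124.0], [10.0, 5.0, -127.0], [6.0, 19.0, -139.0], [5.0, -16.0, -118.0], [6.0, -14.0, -119.0], [11.0, 0.0, -126.0], [11.0, 3.0, -128.0], [13.0, 5.0, -128.0], [4.0, -15.0, -123.0], [6.0, -13.0, -123.0], [10.0, 1.0, -130.0], [12.0, 2.0, -130.0], [14.0, 3.0, -130.0], [5.0, -16.0, -124.0], [5.0, -14.0, -126.0], [9.0, 2.0, -134.0], [13.0, 4.0, -134.0], [5.0, -16.0, -127.0], [4.0, -13.0, -130.0], [12.0, -1.0, -134.0], [13.0, 4.0, -136.0], [6.0, -18.0, -128.0], [8.0, -17.0, -128.0], [15.0, 2.0, -138.0], [5.0, -17.0, -132.0], [6.0, -15.0, -133.0], [4.0, -16.0, -136.0], [6.0, -15.0, -136.0], [3.0, -16.0, -140.0], [5.0, -15.0, -140.0]]
```

Still since about 15.3 s. The lean is about 0.08 rad, and the hook looks about 9 mm higher than nominal (seat near -171). I ease it slowly back to plumb, leaving about a 2 mm gap.

```bash
python3 -m jog '[[[0.3,0,0],[0,0,0],0],[[0.8,0,0],[0,0,0],0],[[1.4,0,0],[0,0,0],0],[[2,0,0],[0,0,0],0],[[2.6,0,0],[0,0,0],0],[[3.2,0,0],[0,0,0],0],[[3.8,0,0],[0,0,0],0],[[4.4,0,0],[0,0,0],0],[[5,0,0],[0,0,0],0],[[5.5,0,0],[0,0,0],0],[[6,0,0],[0,0,0],0],[[6.5,0,0],[0,0,0],0],[[7,0,0],[0,0,0],0],[[7.4,0,0],[0,0,0],0],[[7.8,0,0],[0,0,0],0],[[8.2,0,0],[0,0,0],0],[[8.6,0,0],[0,0,0],0],[[9,0,0],[0,0,0],0],[[9.4,0,0],[0,0,0],0],[[9.8,0,0],[0,0,0],0]]'; python3 -m jog '[[[0.4,0,0],[0,0,0],0],[[0.8,0,0],[0,0,0],0],[[1.2,0,0],[0,0,0],0],[[1.6,0,0],[0,0,0],0],[[2,0,0],[0,0,0],0],[[2.4,0,0],[0,0,0],0],[[2.4,0,0],[0,0,0],0]]'
python3 - <<'E'
from h import *
for i in range(7):
    p,d=camera("scene"); print(cen(p))
o=get_obs(); print(((o['eef_pos']-PIN)@S*1000).round(1),o['time_s'],o['wrist_force'])
crop(p,240,180,310,270,6,"pics/s8c.png"); np.savez("pics/s8.npz",p=p,d=d)
P=cloud("scene",p,d); Q=(P-PIN)@S*1000; h=cv2.cvtColor(p,cv2.COLOR_RGB2HSV)
m=(abs(Q[...,0]+5)<15)&(abs(Q[...,1])<30)&(Q[...,2]<-112)&(Q[...,2]>-135); print(np.c_[Q[m].round(0),h[m]].astype(int).tolist())
E
```

```text
time_s: 19.07
eef_pos: [0.4805, -0.2261, 0.1505]
eef_rot: [0.0, -0.014, 1.0, 0.001]
wrist_force: [-0.3, 0.3, -1.3]
opening: 0.126
time_s: 19.65
eef_pos: [0.4781, -0.2262, 0.1505]
eef_rot: [0.0, -0.014, 1.0, 0.001]
wrist_force: [0.4, -0.4, -2.1]
opening: 0.129
(array([267.16, 226.38]), array([269.5 , 246.75]))
(array([267.2 , 226.42]), array([269.5, 247.5]))
(array([267.09, 226.31]), array([270., 249.]))
(array([267.15, 226.06]), array([270. , 249.5]))
(array([267.08, 226.27]), array([270. , 249.5]))
(array([267.02, 226.17]), array([270. , 249.5]))
(array([266.96, 226.31]), array([270. , 249.5]))
[-131.9    1.7 -209.5] 20.0 [ 0.18981116  0.25651178 -1.24020824]
[[-7, 19, -122, 27, 35, 137], [-11, 4, -116, 32, 25, 152], [-7, 2, -113, 19, 40, 109], [-5, 3, -113, 11, 78, 98], [-6, 18, -123, 33, 20, 138], [-10, -1, -116, 38, 21, 181], [-7, -1, -114, 33, 20, 142], [-6, 0, -114, 18, 28, 117], [0, 4, -114, 9, 64, 107], [-5, 17, -125, 35, 20, 137], [-8, -7, -113, 39, 20, 180], [-8, -4, -116, 40, 19, 158], [-6, -3, -115, 35, 20, 156], [-1, 2, -116, 6, 81, 107], [1, 3, -116, 7, 59, 113], [-8, 2
[... 257 characters left out ...]
 -12, -115, 42, 17, 146], [1, 0, -119, 7, 74, 124], [1, 2, -121, 6, 82, 118], [-9, -13, -118, 42, 18, 140], [0, 0, -123, 8, 71, 126], [0, 4, -126, 6, 78, 124], [-7, -15, -119, 41, 20, 143], [-1, 1, -128, 8, 69, 129], [1, 6, -129, 11, 54, 132], [-7, -16, -121, 40, 21, 148], [-8, -11, -125, 38, 20, 188], [-1, 1, -130, 9, 63, 130], [1, 2, -129, 6, 82, 125], [1, 5, -132, 9, 56, 132], [-9, -14, -127, 41, 18, 152], [-7, -13, -126, 41, 21, 190], [-2, 2, -134, 10, 59, 135], [1, 2, -133, 5, 89, 121], [2, 4, -134, 8, 58, 123], [-7, -16, -127, 41, 19, 151], [-8, -12, -130, 39, 20, 180], [-1, 0, -135, 11, 57, 138], [-9, -14, -132, 38, 19, 145], [-9, -11, -134, 25, 21, 156], [-7, -16, -133, 30, 21, 135]]
```

View pics/s8c.png

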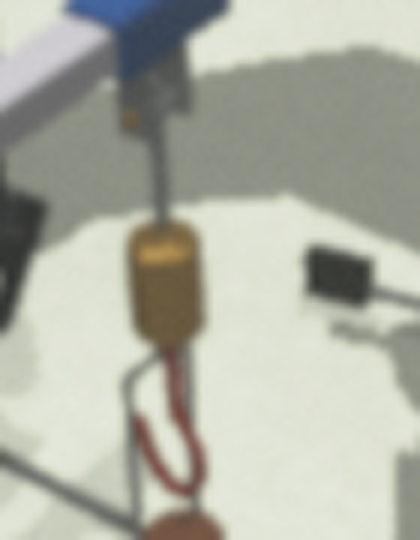

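The hook hangs plumb and still, the rod at x≈0 and the bar at x≈-7.5, both at y≈+2. I lower the bar into the mouth.

```bash
python3 -m jog '[[[0,0,1],[0,0,0],0],[[0,0,3],[0,0,0],0],[[0,0,5.5],[0,0,0],0],[[0,0,8],[0,0,0],0],[[0,0,10.5],[0,0,0],0],[[0,0,13],[0,0,0],0],[[0,0,15.5],[0,0,0],0],[[0,0,18],[0,0,0],0],[[0,0,20.5],[0,0,0],0],[[-0.5,0,23],[0,0,0],0],[[-1,0,25.5],[0,0,0],0],[[-1.5,0,28],[0,0,0],0],[[-2.2,0,30.5],[0,0,0],0],[[-3,0,33],[0,0,0],0],[[-3.7,0,35.5],[0,0,0],0],[[-4.5,0,38],[0,0,0],0],[[-5,0,40],[0,0,0],0],[[-5.5,0,41.5],[0,0,0],0],[[-5.7,0,42.5],[0,0,0],0],[[-5.8,0,43],[0,0,0],0]]'
python3 - <<'E'
from h import *
W=[]
for i in range(4):
    p,d=camera("scene"); print(cen(p)); W.append(get_obs()['wrist_force'])
o=get_obs(); print(((o['eef_pos']-PIN)@S*1000).round(1),o['time_s'],np.mean(W,0),np.std(W,0))
crop(p,240,180,310,270,6,"pics/s9c.png"); np.savez("pics/s9.npz",p=p,d=d)
E
```

```text
time_s: 21.67
eef_pos: [0.484, -0.226, 0.1073]
eef_rot: [0.0, -0.014, 1.0, 0.001]
wrist_force: [0.1, -0.7, -2.1]
opening: 0.129
(array([266.92, 225.91]), array([271.67, 253.  ]))
(array([266.84, 225.85]), array([271.5, 253. ]))
(array([266.81, 225.74]), array([271.5, 252.5]))
(array([266.77, 225.59]), array([271.67, 253.  ]))
[-126.     1.7 -252.4] 21.8667 [-0.16228276 -0.12253095 -1.56305327] [0.19315192 0.20169051 0.19259543]
```

View pics/s9c.png

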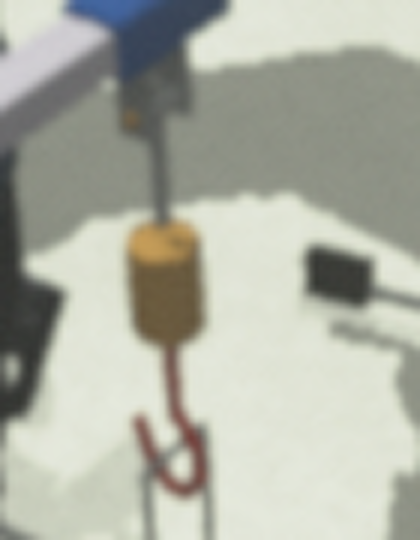

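The bar (from (150,465) to (205,430)) is inside the hook, and the free load is about -1.6 N. From here I feel for the seat.

```bash
python3 -m jog '[[[-0.1,0,0.6],[0,0,0],0],[[-0.2,0,1.2],[0,0,0],0],[[-0.3,0,1.8],[0,0,0],0],[[-0.4,0,2.4],[0,0,0],0],[[-0.5,0,3],[0,0,0],0],[[-0.6,0,3.6],[0,0,0],0],[[-0.7,0,4.2],[0,0,0],0],[[-0.8,0,4.8],[0,0,0],0],[[-0.9,0,5.4],[0,0,0],0],[[-1,0,6],[0,0,0],0],[[-1,0,6],[0,0,0],0]]'
python3 - <<'E'
from h import *
W=[];T=[]
for i in range(4):
    p,d=camera("scene"); W.append(get_obs()['wrist_force']);T.append(get_obs()['torque'])
o=get_obs(); print(cen(p),((o['eef_pos']-PIN)@S*1000).round(1),o['time_s'],np.mean(W,0).round(2),np.mean(T,0).round(3))
E
python3 -m jog '[[[0,0,0.5],[0,0,0],0],[[0,0,1],[0,0,0],0],[[0,0,1.5],[0,0,0],0],[[0,0,2],[0,0,0],0],[[0,0,2],[0,0,0],0]]'
python3 - <<'E'
from h import *
W=[];T=[]
for i in range(4):
    p,d=camera("scene"); W.append(get_obs()['wrist_force']);T.append(get_obs()['torque'])
o=get_obs(); print(cen(p),((o['eef_pos']-PIN)@S*1000).round(1),o['time_s'],np.mean(W,0).round(2),np.mean(T,0).round(3))
crop(p,240,180,310,270,6,"pics/s10c.png")
E
```

```text
time_s: 22.78
eef_pos: [0.485, -0.2259, 0.1015]
eef_rot: [0.0, -0.014, 1.0, 0.001]
wrist_force: [-0.3, 0.4, -0.8]
opening: 0.129
(array([266.96, 225.9 ]), array([272. , 254.5])) [-125.     1.8 -258.4] 22.9833 [ 0.13 -0.1  -1.41] [-0.033  0.221 -0.03 ]
time_s: 23.4
eef_pos: [0.4849, -0.226, 0.0995]
eef_rot: [0.0, -0.014, 1.0, 0.001]
wrist_force: [0.6, -0.3, -1.6]
opening: 0.129
(array([267.  , 225.93]), None) [-125.     1.7 -260.4] 23.6 [ 0.32  0.11 -1.45] [-0.012  0.221 -0.032]
```

View pics/s10c.png

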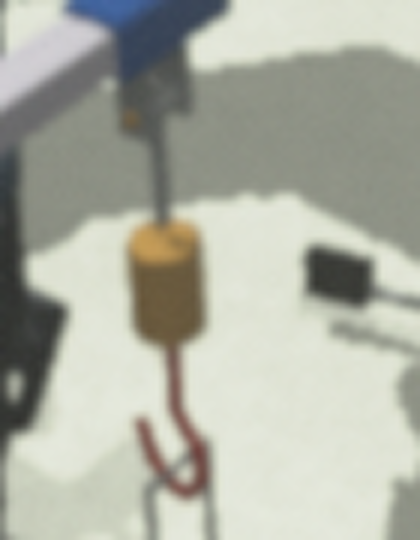

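```bash
cat > f.py <<'E'
from h import *
W=[];T=[]
for i in range(3):
    p,d=camera("scene"); W.append(get_obs()['wrist_force']);T.append(get_obs()['torque'])
o=get_obs(); print(cen(p),((o['eef_pos']-PIN)@S*1000).round(1),o['time_s'],np.mean(W,0).round(2),np.mean(T,0).round(3))
crop(p,240,180,310,270,6,"pics/f_%d.png"%round(o['time_s']*100))
E
python3 -m jog '[[[0,0,0.5],[0,0,0],0],[[0,0,1],[0,0,0],0],[[0,0,1.5],[0,0,0],0],[[0,0,2],[0,0,0],0],[[0,0,2],[0,0,0],0]]'; python3 f.py
```

```text
time_s: 24.02
eef_pos: [0.485, -0.226, 0.0975]
eef_rot: [0.0, -0.014, 1.0, 0.001]
wrist_force: [0.5, -0.2, -1.3]
opening: 0.129
(array([267.04, 226.04]), array([273., 255.])) [-125.     1.7 -262.4] 24.1667 [ 0.51 -0.31 -2.13] [-0.005  0.184 -0.014]
```

```bash
python3 -m jog '[[[0,0,0.5],[0,0,0],0],[[0,0,1],[0,0,0],0],[[0,0,1],[0,0,0],0]]'; python3 f.py
```

```text
time_s: 24.42
eef_pos: [0.485, -0.226, 0.0965]
eef_rot: [0.0, -0.014, 1.0, 0.001]
wrist_force: [-0.4, -0.8, -1.4]
opening: 0.13
(array([266.84, 225.89]), array([273., 258.])) [-125.     1.7 -263.4] 24.5667 [ 0.12 -0.25 -1.16] [-0.007  0.196  0.007]
```

```bash
python3 -m jog '[[[0,0,0.5],[0,0,0],0],[[0,0,1],[0,0,0],0],[[0,0,1],[0,0,0],0]]'; python3 f.py
```

```text
time_s: 24.82
eef_pos: [0.485, -0.226, 0.0955]
eef_rot: [0.0, -0.014, 1.0, 0.001]
wrist_force: [-0.2, -0.4, -1.1]
opening: 0.127
(array([266.9 , 225.91]), None) [-125.     1.8 -264.4] 24.9667 [ 0.02 -0.2  -1.45] [ 0.005  0.201 -0.025]
```

```bash
python3 -m jog '[[[0,0,0.5],[0,0,0],0],[[0,0,1],[0,0,0],0],[[0,0,1],[0,0,0],0]]'; python3 f.py
```

```text
time_s: 25.22
eef_pos: [0.485, -0.226, 0.0945]
eef_rot: [0.0, -0.014, 1.0, 0.001]
wrist_force: [0.1, 0.3, -1.6]
opening: 0.134
(array([267.05, 225.89]), None) [-125.     1.8 -265.4] 25.3667 [-0.26 -0.69 -1.73] [-0.016  0.205 -0.02 ]
```

```bash
ls pics/f_*; python3 -m jog '[[[0,0,0.5],[0,0,0],0],[[0,0,1],[0,0,0],0],[[0,0,1],[0,0,0],0]]'; python3 f.py; cp $(ls -t pics/f_*|head -1) pics/fl1.png
```

```text
pics/f_2417.png
pics/f_2457.png
pics/f_2497.png
pics/f_2537.png
time_s: 25.62
eef_pos: [0.485, -0.226, 0.0935]
eef_rot: [0.0, -0.014, 1.0, 0.001]
wrist_force: [0.4, -0.5, -1.9]
opening: 0.129
(array([266.8 , 225.91]), array([273., 258.])) [-125.     1.8 -266.4] 25.7667 [-0.31 -0.16 -1.94] [-0.005  0.19   0.014]
```

View pics/fl1.png

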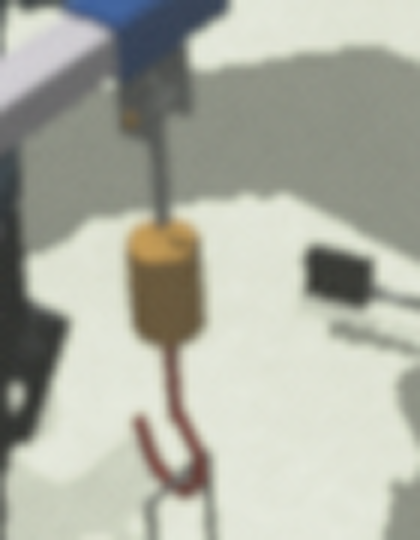

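Bar from (155,495) to (207,455) is nearly at the bottom of the hook. I continue in small steps.

```bash
python3 -m jog '[[[0,0,0.5],[0,0,0],0],[[0,0,1],[0,0,0],0],[[0,0,1],[0,0,0],0]]'; python3 f.py
```

```text
time_s: 26.02
eef_pos: [0.485, -0.226, 0.0924]
eef_rot: [0.0, -0.014, 1.0, 0.001]
wrist_force: [-0.8, 0.2, -1.5]
opening: 0.125
(array([266.97, 225.89]), array([273. , 258.5])) [-125.     1.8 -267.5] 26.1667 [ 0.16  0.16 -1.42] [0.013 0.196 0.017]
```

```bash
python3 -m jog '[[[0,0,0.5],[0,0,0],0],[[0,0,0.8],[0,0,0],0],[[0,0,0.8],[0,0,0],0]]'; python3 f.py
```

```text
time_s: 26.42
eef_pos: [0.4851, -0.2261, 0.0918]
eef_rot: [0.0, -0.014, 1.0, 0.001]
wrist_force: [0.5, -0.1, 0.2]
opening: 0.127
(array([266.87, 225.94]), array([273. , 258.5])) [-124.9    1.7 -268.2] 26.5667 [-0.35  0.26 -1.61] [ 0.01   0.121 -0.004]
```

```bash
python3 -m jog '[[[0,0,0.3],[0,0,0],0],[[0,0,0.5],[0,0,0],0],[[0,0,0.5],[0,0,0],0]]'; python3 f.py
```

```text
time_s: 26.82
eef_pos: [0.4852, -0.2261, 0.0915]
eef_rot: [0.0, -0.014, 1.0, 0.001]
wrist_force: [-0.6, -0.4, 0.2]
opening: 0.125
(array([266.85, 225.93]), array([273. , 258.5])) [-124.8    1.6 -268.5] 26.9667 [ 0.15  0.31 -0.21] [ 0.01  -0.022  0.036]
```

Torque went from 0.20 to about 0 and Fz from -1.6 to -0.2 N, so the hook now carries the sample. I check the seat before letting go.

```bash
python3 - <<'E'
from h import *
p,d=camera("scene"); crop(p,230,200,300,290,6,"pics/s11c.png"); np.savez("pics/s11.npz",p=p,d=d)
P=cloud("scene",p,d); Q=(P-PIN)@S*1000
px=np.array([[168,428],[206,478],[186,490],[140,420],[155,497],[207,452]])/6+[240-.4,180-.4]
p,d=camera("top"); crop(p,390,130,470,230,6,"pics/t11c.png")
E
```

```text
(no output)
```

View pics/s11c.png

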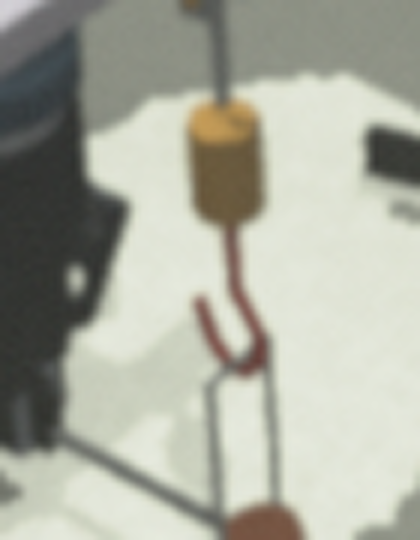

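View pics/t11c.png

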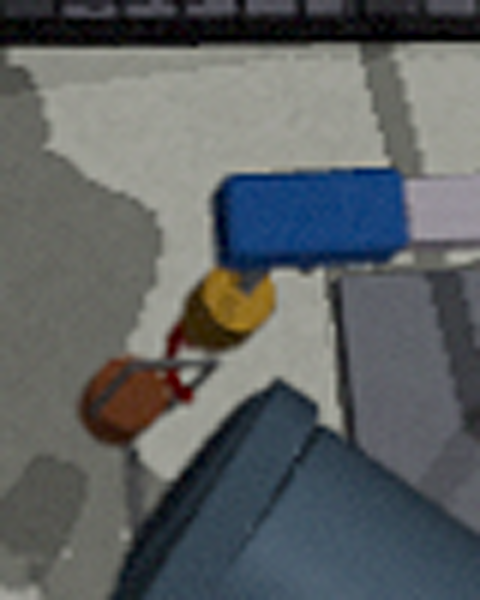

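The bar lies at the bottom of the hook (crop (240,362)), load fully taken. I release gently.

```bash
python3 -m jog '[[[0,0,0],[0,0,0],0.15],[[0,0,0],[0,0,0],0.17],[[0,0,0],[0,0,0],0.19],[[0,0,0],[0,0,0],0.21],[[0,0,0],[0,0,0],0.23],[[0,0,0],[0,0,0],0.26],[[0,0,0],[0,0,0],0.3],[[0,0,0],[0,0,0],0.35],[[0,0,0],[0,0,0],0.4],[[0,0,0],[0,0,0],0.45],[[0,0,0],[0,0,0],0.5],[[0,0,0],[0,0,0],0.5]]'; python3 - <<'E'
from h import *
for i in range(4):
    p,d=camera("scene"); print(cen(p))
crop(p,230,200,300,290,6,"pics/s12c.png"); np.savez("pics/s12.npz",p=p,d=d)
p,d=camera("wrist"); cv2.imwrite("pics/w12.png",p[:,:,::-1])
o=get_obs(); print(o['time_s'],o['wrist_force'],o['torque'],o['opening'])
E
```

```text
time_s: 28.07
eef_pos: [0.4852, -0.2261, 0.0914]
eef_rot: [0.0, -0.014, 1.0, 0.001]
wrist_force: [-0.0, -0.3, 0.2]
opening: 0.495
(array([266.82, 225.84]), array([273., 258.]))
(array([266.92, 225.98]), array([273., 258.]))
(array([266.87, 225.87]), array([273. , 258.5]))
(array([266.89, 226.02]), array([273. , 258.5]))
28.3167 [-0.64087266 -0.34823295 -0.62865924] [-0.02147362 -0.02724999  0.04740844] 0.4968933155885536
```

View pics/s12c.png

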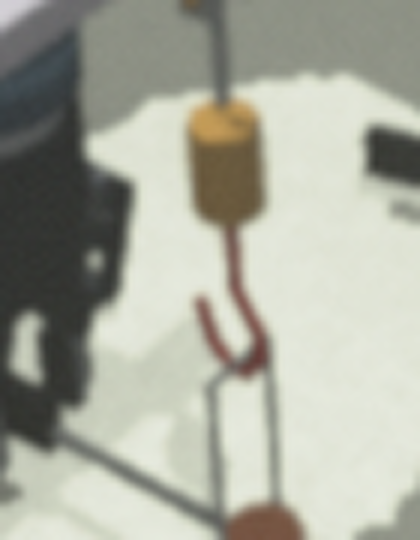

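View pics/w12.png

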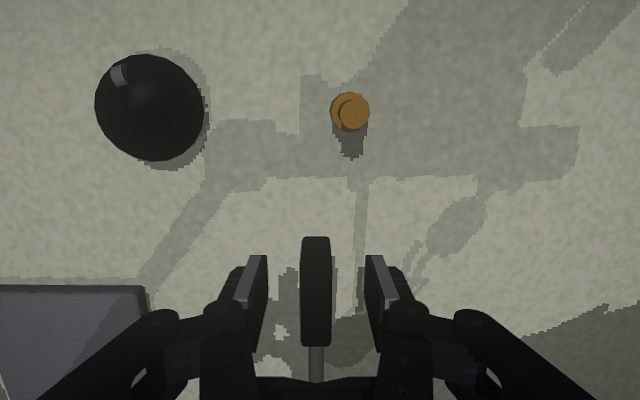

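The tab (316,290) is free and centred between the open pads, and nothing moved. I back straight out toward the robot, then up.

```bash
python3 -m jog '[[[2,0,0],[0,0,0],0.5],[[6,0,0],[0,0,0],0.5],[[12,0,0],[0,0,0],0.5],[[20,0,0],[0,0,0],0.5],[[28,0,0],[0,0,0],0.5],[[38,0,0],[0,0,0],0.5],[[50,0,0],[0,0,0],0.5],[[64,0,0],[0,0,0],0.5],[[80,0,-5],[0,0,0],0.5],[[96,0,-20],[0,0,0],0.5],[[108,0,-40],[0,0,0],0.5],[[115,0,-60],[0,0,0],0.5],[[118,0,-75],[0,0,0],0.5],[[120,0,-80],[0,0,0],0.5],[[120,0,-80],[0,0,0],0.5]]'; python3 - <<'E'
from h import *
C=[]
for i in range(8):
    p,d=camera("scene"); C.append(cen(p)[0])
    if i in(0,7): crop(p,230,200,320,300,6,f"pics/s13_{i}.png"); np.savez(f"pics/s13_{i}.npz",p=p,d=d)
print(np.array(C).tolist()); cv2.imwrite("pics/s13.png",p[:,:,::-1])
p,d=camera("top"); cv2.imwrite("pics/t13.png",p[:,:,::-1]); print(get_obs()['time_s'])
P=cloud("scene",*[np.load("pics/s13_7.npz")[k] for k in "pd"]); Q=(P-PIN)@S*1000
m=(Q[...,2]<-160)&(Q[...,2]>-320)&(abs(Q[...,1])<40)&(Q[...,0]>-180)&(Q[...,0]<45); 
q=Q[m]; t=q[q[:,0]<-100]; print("tab",len(t),t.mean(0),t.min(0),t.max(0)); s=q[(q[:,2]<-255)&(q[:,0]>-40)]; print("slug",len(s),s.mean(0),s.min(0),s.max(0))
E
```

```text
time_s: 29.57
eef_pos: [0.3651, -0.2302, 0.1726]
eef_rot: [0.001, -0.013, 1.0, -0.001]
wrist_force: [0.4, -0.4, 0.5]
opening: 0.505
[[266.75, 224.79], [266.66, 224.92], [266.58, 224.87], [266.57, 224.99], [266.75, 224.83], [266.66, 225.18], [266.59, 225.0], [266.54, 225.11]]
30.0167
tab 140 [-122.82035754   -0.48428146 -261.94336502] [-144.41820484   -6.10092545 -281.91992877] [-101.19335469    8.89492159 -249.75052067]
slug 287 [   7.64979324   -2.30552368 -272.23974504] [ -39.33834099  -16.77977254 -304.16245976] [  23.54455946   19.68798988 -255.87395332]
```

View pics/s13_7.png

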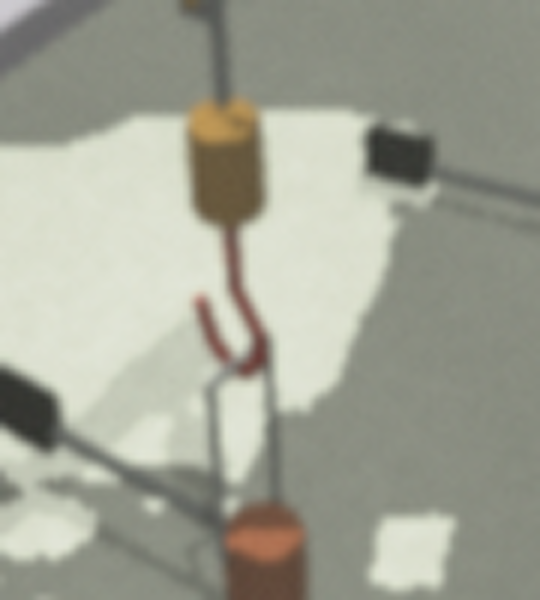

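View pics/t13.png

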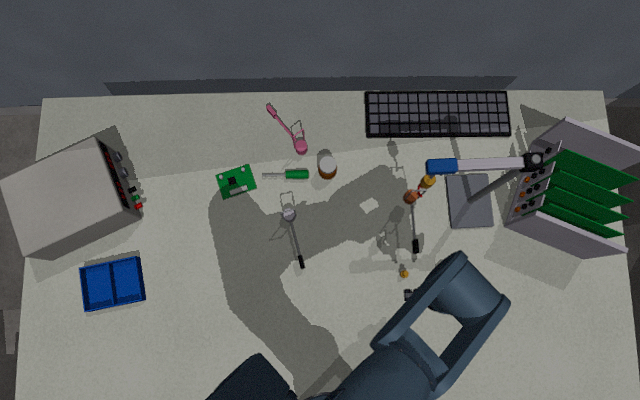

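View pics/s13.png

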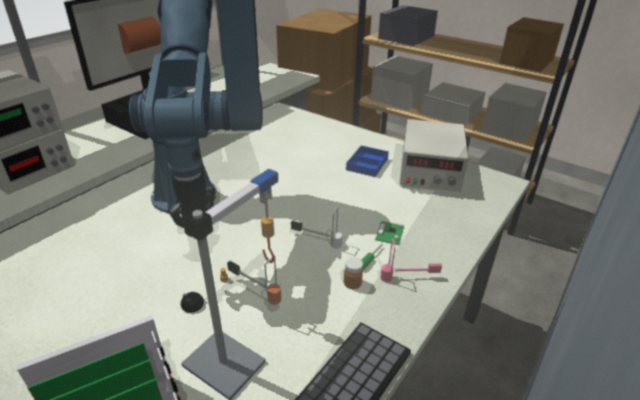

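The copper sample hangs in the hook, level (tab scene (233,267), slug (274,293)) and still to 0.1 px. The bystanders and the aluminium sample have not moved, and the arm is clear. One more second of settling, a last check, then hand in.

```bash
python3 -m jog '[[[10,0,-10],[0,0,0],0.5],[[10,0,-10],[0,0,0],0.5],[[10,0,-10],[0,0,0],0.5],[[10,0,-10],[0,0,0],0.5],[[10,0,-10],[0,0,0],0.5],[[10,0,-10],[0,0,0],0.5],[[10,0,-10],[0,0,0],0.5],[[10,0,-10],[0,0,0],0.5],[[10,0,-10],[0,0,0],0.5],[[10,0,-10],[0,0,0],0.5],[[10,0,-10],[0,0,0],0.5],[[10,0,-10],[0,0,0],0.5]]'; python3 - <<'E'
from h import *
C=[];K=[]
for i in range(7):
    p,d=camera("scene"); C.append(cen(p)[0]); h=cv2.cvtColor(p[275:310,255:295],cv2.COLOR_RGB2HSV); K.append(np.argwhere((h[...,0]<14)&(h[...,1]>100)).mean(0).round(2))
print(np.ptp(C,0),np.ptp(K,0),get_obs()['time_s'])
hand_in()
E
```

```text
time_s: 31.02
eef_pos: [0.3551, -0.2295, 0.1807]
eef_rot: [-0.0, -0.014, 1.0, 0.001]
wrist_force: [-0.4, -0.1, 0.2]
opening: 0.502
[0.33 0.23] [0.61 0.59] 31.3667
the job is handed in; nothing more can be done
```

The copper sample is hanging by its bail at the bottom of the hook, released, and I handed the job in at 31.4 s.

- **Stopping the hook:** I gripped the copper sample by its tab and leaned its bail bar slowly against the rod from the robot side until the swing died. It rested about 0.08 rad off plumb. It held still for about 2 s, with the collar's image position steady to about 0.2 px. I then eased it back to plumb.
- **Hanging the sample:** I lowered the bar through the mouth and felt for the seat in steps of 1 mm or less. The wrist torque went from 0.2 N m to about 0, and the force from -1.6 to -0.2 N. I then opened the fingers gradually and backed off.
- **Forces:** The readings I took stayed far below the limits. They come from the end of each move, so I did not see the peak force of the individual contacts while the swing died down.
- **Last checks:** The sample hangs level with its bar in the hook bottom and the gripper clear of it. The aluminium sample and the other things look unmoved in the final pictures. Just before hand-in the collar's image position varied by up to 0.33 px and the slug's by up to 0.6 px. That is a little more than the 0.2 to 0.4 px collar scatter right after release. I took it as picture noise, though a very slight sway cannot be ruled out.
- **Disagreement:** The pictures put the hook about 9 mm above nominal, but by feel the seat was about 3 mm lower than that.

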